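# Stack the washed pickling set on its dish and lay the scoop up to drain

### The arm

A 7-joint arm with a two-finger parallel gripper is mounted at the origin on the work surface. World frame = base frame: x ahead of the robot, y to its left, z up, the work surface at z = 0. Lengths are in m, angles in rad, forces in N, time in s.
With the tool pointing down it reaches from about 0.4 to 0.85 m from the base axis. Payload 10.4 kg.
Tool frame: the origin (TCP) lies at the very end of the fingers, on their centre line; the grasp point (between the pads) lies 19 mm behind it (manip.grip_depth is the distance from the TCP to the grasp point, in m); z points along the fingers, y is the direction in which the jaws open and shut (so a half turn about z gives the same grasp; the last joint's range is limited). The gripper opens to 85 mm and grips with 20 to 120 N. Pads are 22 mm wide; open, the fingers measure 114 mm over their backs; the gripper's body (76 mm by 85 mm) begins 54 mm behind the grasp point. The pads swing forward as they close: fully open they stand 13 mm farther back than shut.
Start: joints at [1.093, 0.332, -0.065, 1.46, 0.022, 1.35, -0.088], TCP at [0.275, -0.561, 0.231] pointing down, gripper open.
Joint ranges: [-2.6, 2.6], [-0.5, 2.12], [-1.47, 1.34], [0.16, 2.42], [-1.27, 4.41], [0.06, 2.06], [-2.6, 2.6]. Speed limits (rad/s): [2.22, 2.22, 2.79, 2.79, 3.14, 3.14, 3.14].

### API

Orientations are given as a unit quaternion [x, y, z, w].
In Python, from workcell import manip gives the robot as it stands.
- The arm moves only by the tool step_arm, never from a script. Its argument "motion" is a list of rows, each a list of 6 numbers: the shift along the tool's x, y, z in mm, then the turn, a rotation vector about the tool's x, y, z in degrees. A call has 1 to 20 rows; each row shifts and turns the pose as measured when the row begins, along the tool's axes as they then stand; what a row does not reach is not made up. A row lasts 1/8 s, in which the tool goes at most 62.5 mm and 10.7 degrees, less where a joint would pass 70% of its speed; a pose out of reach is approached as far as the arm can. A call with a gripper value outside its range is refused whole. "jaw" is the finger opening in mm, from 0 to 85.4, set as the call begins (left out, the last holds). The fingers move at their own pace and stop on an object; "force" is the grip in N (left out, the last holds). Time passes only in rows, so rows that do not move let the fingers close. It gives the time, the measured TCP pose, the force and the opening at its end, in the units of the state.
- manip.get_obs(): the state, without advancing time (a new reading comes with each control period).
- manip.camera(name): name is "scene" or "top" or "wrist"; returns the picture (420x560x3 uint8, blue, green, red); there is no depth.
- manip.camera_info(name): a dict with "camera_matrix" (3x3 intrinsics, pixels), "R" (3x3) and "t" (3): a world point X has camera coordinates R X + t. Camera axes: x right, y down, z forward; pixel columns grow to the right and rows downward; lengths in m; the calibration is good to about 2 mm. A picture is of the moment at which its call begins: read the wrist's pose just before it. camera_info takes no time and is no camera call; for the wrist camera it gives the pose at the moment of the call.
- manip.hand_in(): hands the job in, once; it reports no verdict.
The state is a dict: "clock": time; "joint_pos": joint angles; "joint_velocities": joint speeds; "tau": joint torques, N m; "position": TCP position; "ee_rot": TCP orientation; "ft_force": force on the tool from outside, world axes, zero at the start; "torque": the same for the moment, N m; "grip_width": opening from 0.0 (shut) to 1.0 (fully open).
Only numpy, scipy, OpenCV 4.12 (cv2) and the standard library are available. Lean on these libraries where they do the work, as an engineer would, in place of code of your own. Each camera call takes 0.05 s, during which the arm holds its last target.

### The job

Put the washed pickling set away: lay the bamboo spacer in the middle of the white dish, stack every brown stoneware weight on it, and then put the red jar lid on top, all flat and centred over the dish in one straight pile. Lay the green scoop level across both steel chopstick rests, right way up and clear of the worktop, so that it can drain; leave the jar, bottle, mug, pepper mill and chilli bowl where they are.

Things in the scene. Friction and masses are not known exactly. Their poses are not given: they have to be found in the camera images.
- dish: white ceramic dish, round, 170 mm across, rim 16 mm high; origin at the centre of its underside, z up. Its flat inner floor, about 5 mm above the worktop, is at least 100 mm across. The discs are stacked on its centre.
- spacer: pale bamboo spacer disc, 62 mm across, 12 mm thick, three dark grooves on top; origin at the centre of its underside, z up
- weight1: stoneware pickling weight no. 1: dark brown disc, 62 mm across, 14 mm thick, a pale ring on top; origin at the centre of its underside, z up. Three to five of the weights are there, the rest are absent
- weight2: stoneware pickling weight no. 2: dark brown disc, 62 mm across, 14 mm thick, a pale ring on top; origin at the centre of its underside, z up. Three to five of the weights are there, the rest are absent
- weight3: stoneware pickling weight no. 3: dark brown disc, 62 mm across, 14 mm thick, a pale ring on top; origin at the centre of its underside, z up. Three to five of the weights are there, the rest are absent
- weight4: stoneware pickling weight no. 4: dark brown disc, 62 mm across, 14 mm thick, a pale ring on top; origin at the centre of its underside, z up. Three to five of the weights are there, the rest are absent
- weight5: stoneware pickling weight no. 5: dark brown disc, 62 mm across, 14 mm thick, a pale ring on top; origin at the centre of its underside, z up. Three to five of the weights are there, the rest are absent
- lid: the jar's screw-top lid, a red disc with a cream top, 62 mm across, 16 mm thick; origin at the centre of its underside, z up
- scoop: green plastic scoop, 195 mm long, lying along its x. Origin at its underside on its centre line, near its centre of mass; z up. The handle is a bar 18 mm wide and 14 mm high from x = -100 to +25 mm; the open pan, 54 mm wide, 22 mm high, goes from x = +25 to +95 mm. The whole underside is one flat plane (z = 0). Grip the handle across, at x about 0 or a little behind
- rest_a: steel chopstick rest nearer the robot: a fixed flat-topped bar 15 mm wide (its x), 76 mm long (its y), 22 mm high; origin at the centre of its underside
- rest_b: the other steel chopstick rest, same size, fixed, about parallel to the first and 85 to 105 mm beyond it (further along the first's x); origin at the centre of its underside
- jar: the empty glass jar, open neck without its lid, 84 mm across, 118 mm high; bystander; origin at the centre of its underside
- sauce: brown fish sauce bottle with a red cap, 64 mm across, 190 mm high; bystander; origin at the centre of its underside
- mug: blue mug, 80 mm across, 90 mm high; bystander; origin at the centre of its underside
- mill: dark wooden pepper mill, 52 mm across, 120 mm high; bystander; origin at the centre of its underside
- saucer: small blue chilli bowl, 70 mm across, 24 mm high; bystander; origin at the centre of its underside
Mind the look-alikes: they are no part of the job. What is shaped like the rest_a but turquoise or yellow is not meant.

How it is judged:
On the way, in this order (a step that is already met when the one before it is completed fails the run):
1. the bamboo spacer lies flat in the middle of the dish, released (horizontal distance between spacer and dish below 0.01 m and angle between the z axis of spacer and the z axis of dish, either way round below 0.08 rad and contact force between the fingers and spacer below 0.1 N and z of spacer in the frame of dish between 0 and 0.022 m), for 0.2 s.
2. every weight that is present lies flat in the pile on the spacer, released (all of step 1 and horizontal distance between each of weight1, weight2, weight3, weight4, weight5 and dish below 0.01 m and angle between the z axis of each of weight1, weight2, weight3, weight4, weight5 and the z axis of dish, either way round below 0.08 rad and contact force between the fingers and weight1 below 0.1 N and height (world z) of each of weight1, weight2, weight3, weight4, weight5 above 0.012 m and contact force between the fingers and weight2 below 0.1 N and contact force between the fingers and weight3 below 0.1 N and contact force between the fingers and weight4 below 0.1 N and contact force between the fingers and weight5 below 0.1 N), for 0.2 s.
3. the lid lies flat on top of the pile, released (horizontal distance between lid and dish below 0.01 m and angle between the z axis of lid and the z axis of dish, either way round below 0.08 rad and contact force between the fingers and lid below 0.1 N and z of lid in the frame of weight1 above 0.009 m and z of lid in the frame of weight2 above 0.009 m and z of lid in the frame of weight3 above 0.009 m and z of lid in the frame of weight4 above 0.009 m and z of lid in the frame of weight5 above 0.009 m), for 0.2 s.
At the end, for the whole second after the job is handed in: Spacer in the dish, all weights present above it, the lid above them all, each within 10 mm of the dish centre and flat within 0.08 rad; scoop right way up, level within 0.08 rad, underside 19.5 to 27 mm high, borne by both rests; all released and at rest (all of step 2 and all of step 3 and angle between scoop's own z axis and vertical below 0.08 rad and height (world z) of scoop between 0.0195 and 0.027 m and contact force between scoop and rest_a above 0.03 N and contact force between scoop and rest_b above 0.03 N and contact force between the fingers and scoop below 0.1 N and linear speed of each of spacer, weight1, weight2, weight3, weight4, weight5, lid, scoop, dish below 0.02 m/s); the robot touches nothing.
It fails at once if the jar is knocked over or pushed more than 40 mm (distance of jar from where it was at the start of the episode above 0.04 m or angle between jar's own z axis and vertical above 0.5 rad).
It fails at once if the sauce is knocked over or pushed more than 40 mm (distance of sauce from where it was at the start of the episode above 0.04 m or angle between sauce's own z axis and vertical above 0.5 rad).
It fails at once if the mug is knocked over or pushed more than 40 mm (distance of mug from where it was at the start of the episode above 0.04 m or angle between mug's own z axis and vertical above 0.5 rad).
It fails at once if the mill is knocked over or pushed more than 40 mm (distance of mill from where it was at the start of the episode above 0.04 m or angle between mill's own z axis and vertical above 0.5 rad).
It fails at once if the saucer is knocked over or pushed more than 40 mm (distance of saucer from where it was at the start of the episode above 0.04 m or angle between saucer's own z axis and vertical above 0.5 rad).
Of weight1, weight2, weight3, weight4, weight5 only 3 to 5 are there at a start; the rules pass over those that are not, and their reading is None.
At some moment in a run one of lid, scoop may be knocked a few centimetres aside while the robot is not near it.
It also fails if it takes over 210 s, if anything falls off the work surface, if the arm or the gripper's body presses on something with over 40 N, if the wrist force passes 120 N, or if a joint passes its speed limit or range.

## Working session

There is one attempt and no reset: what is moved stays moved. The work goes in short steps, Python scripts to look and compute and a tool call to move; the robot and the scene stay as the last step left them, time stands still between calls to the robot, and variables do not carry over. Pictures are saved under pics/ and viewed, and the job is handed in when it is done.

Besides the shell and the picture viewer there is one more tool, called after "Call:" as name(argument=value, ...) on one line, values as JSON. step_arm: Moves the arm, as the interface text tells. Its arguments: {"type":"object","properties":{"motion":{"type":"array"},"jaw":{"type":"number"},"force":{"type":"number"}},"required":["motion"]}

```bash
ls; mkdir -p pics
python3 - <<'E'
from workcell import manip
import cv2
print(manip.get_obs())
for n in ["scene","top","wrist"]:
    i=manip.camera_info(n); im=manip.camera(n)
    print(n,i)
    cv2.imwrite(f"pics/{n}0.png",im)
E
```

```text
pics
{'clock': 0.0, 'joint_pos': array([ 1.09341555,  0.33285749, -0.06470157,  1.46089683,  0.02159022,
        1.34991496, -0.08849406]), 'joint_velocities': array([ 6.74924036e-04,  3.04867019e-04, -6.96850794e-04,  1.34556315e-03,
       -4.09707175e-04,  1.37826521e-03, -9.28017622e-05]), 'tau': array([-1.22843798e-03, -6.25450373e+01,  4.78203397e-02, -3.91599870e+01,
        1.59832399e-02,  1.01440237e-02,  1.64033651e-06]), 'position': array([ 0.27438184, -0.56114927,  0.23054616]), 'ee_rot': array([ 9.74254924e-01,  2.25448143e-01, -1.81697214e-04, -6.66466713e-04]), 'ft_force': array([-0.04140397,  0.27083243,  0.08228616]), 'torque': array([-0.0154603 , -0.01857582, -0.00599162]), 'grip_width': 1.0001266154942945}
scene {'camera_matrix': array([[447.62964228,   0.        , 276.80522335],
       [  0.        , 447.62964228, 215.85498416],
       [  0.        ,   0.        ,   1.        ]]), 'R': array([[ 0.45668375,  0.88960355,  0.00674375],
       [ 0.60536049, -0.3051931 , -0.73511622],
       [-0.65190385,  0.33979803, -0.67790757]]), 't': array([-0.22752742, -0.27054264,  1.51177487])}
top {'camera_matrix': array([[384.32553932,   0.        , 278.97056671],
       [  0.        , 384.32553932, 203.05854386],
       [  0.        ,   0.        ,   1.        ]]), 'R': array([[-0.01287734, -0.99986532,  0.01017473],
       [-0.99243215,  0.01153757, -0.12225103],
       [ 0.12211717, -0.01167199, -0.99244706]]), 't': array([-0.01899   ,  0.54238072,  1.12481586])}
wrist {'camera_matrix': array([[361.3548593 ,   0.        , 279.47253276],
       [  0.        , 361.3548593 , 209.66458554],
       [  0.        ,   0.        ,   1.        ]]), 'R': array([[ 0.43851559, -0.89872174, -0.00181825],
       [-0.85367218, -0.41716525,  0.31179634],
       [-0.28097666, -0.13517537, -0.95014722]]), 't': array([-0.62486893, -0.03924155,  0.38022305])}
```

View pics/top0.png

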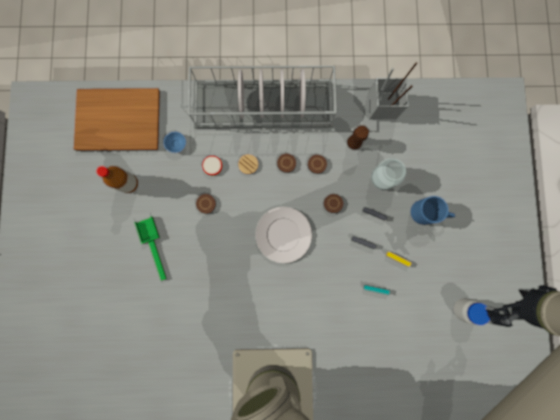

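View pics/scene0.png

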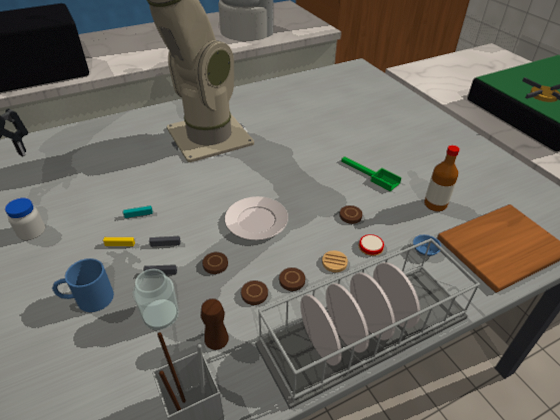

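View pics/wrist0.png

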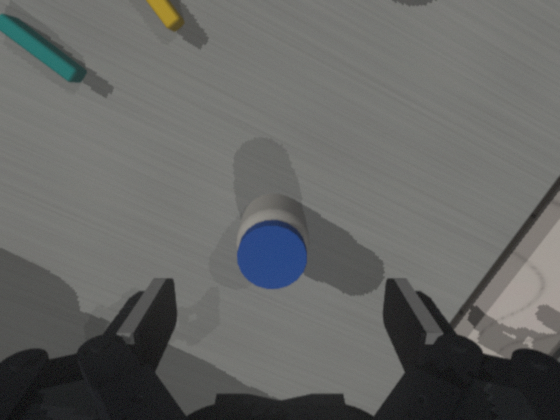

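```bash
cat > h.py <<'E'
import numpy as np, cv2
from workcell import manip
from scipy.spatial.transform import Rotation as Ro
def ray(info,uv,z):
    K=info["camera_matrix"];R=np.array(info["R"]);t=np.array(info["t"])
    d=R.T@np.linalg.inv(K)@np.array([uv[0],uv[1],1.]); c=-R.T@t
    return c+d*(z-c[2])/d[2]
def proj(info,X):
    p=info["camera_matrix"]@(np.array(info["R"])@np.array(X)+np.array(info["t"])); return p[:2]/p[2]
def comps(mask,amin=30):
    n,l,s,c=cv2.connectedComponentsWithStats(mask.astype(np.uint8))
    return [(i,s[i],c[i],l==i) for i in range(1,n) if s[i][4]>=amin]
def hsv(im): return cv2.cvtColor(im,cv2.COLOR_BGR2HSV)
E
python3 - <<'E'
import cv2
from h import *
im=cv2.imread("pics/top0.png");
c=im[130:300,100:300];cv2.imwrite("pics/c1.png",cv2.resize(c,None,fx=4,fy=3.5,interpolation=cv2.INTER_CUBIC)[:600])
c=im[110:310,270:460];cv2.imwrite("pics/c2.png",cv2.resize(c,None,fx=3,fy=3,interpolation=cv2.INTER_CUBIC))
H=hsv(im)
for p in [(206,203),(200,203),(286,155),(249,160),(213,158),(213,165),(150,235),(376,214),(284,235),(262,235),(235,260),(330,260)]:
    print(p,H[p[1],p[0]])
E
```

```text
(206, 203) [ 12 134  95]
(200, 203) [ 13 126 113]
(286, 155) [ 10 129  97]
(249, 160) [ 18 122 167]
(213, 158) [ 18  38 202]
(213, 165) [ 21  30 203]
(150, 235) [ 69 210 141]
(376, 214) [113  14  72]
(284, 235) [ 15  17 182]
(262, 235) [ 15  19 162]
(235, 260) [ 40  11 136]
(330, 260) [ 40  10 153]
```

View pics/c1.png

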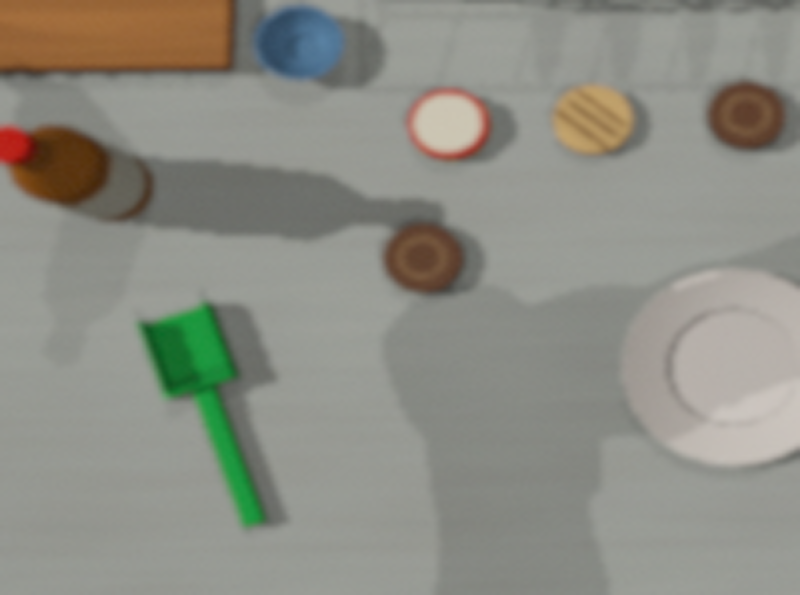

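View pics/c2.png

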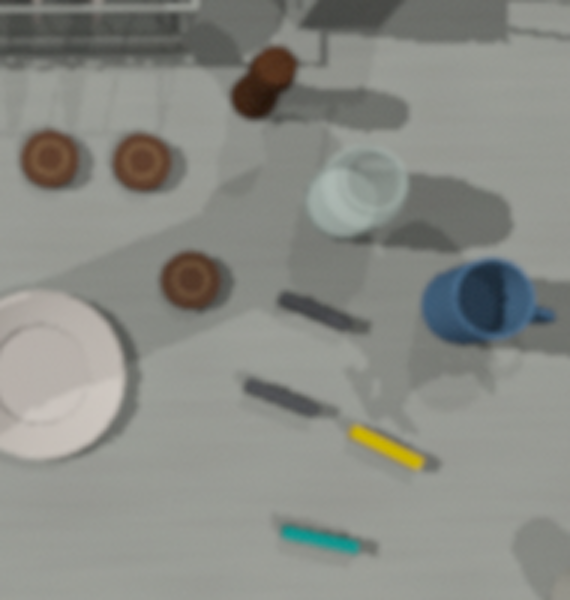

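```bash
cat > meas.py <<'E'
from h import *
def top_meas(im,info,verbose=True):
    H=hsv(im);h,s,v=[H[...,i].astype(int) for i in range(3)]
    out={}
    b=(h<=16)&(s>75)&(v<150)&(v>40)
    rr=np.zeros_like(b); 
    res=[]
    for i,st,c,m in comps(b,120):
        m2=cv2.morphologyEx(m.astype(np.uint8),cv2.MORPH_CLOSE,np.ones((5,5)))
        cn=max(cv2.findContours(m2,0,2)[0],key=cv2.contourArea)
        if len(cn)>=5 and st[2]<34 and st[3]<34:
            e=cv2.fitEllipse(cn); res.append(("brown",c,st[4],e))
    sp=(h>=14)&(h<=25)&(s>70)&(v>=130)
    for i,st,c,m in comps(sp,60):
        cn=max(cv2.findContours(m.astype(np.uint8),0,2)[0],key=cv2.contourArea)
        if st[2]<40 and len(cn)>=5: res.append(("bamboo",c,st[4],cv2.fitEllipse(cn)))
    ld=(h>=12)&(h<=30)&(s>=22)&(s<=70)&(v>165)
    for i,st,c,m in comps(ld,60):
        cn=max(cv2.findContours(m.astype(np.uint8),0,2)[0],key=cv2.contourArea)
        if st[2]<40 and len(cn)>=5: res.append(("cream",c,st[4],cv2.fitEllipse(cn)))
    g=(h>50)&(h<75)&(s>120)
    for i,st,c,m in comps(g,60): res.append(("green",c,st[4],cv2.minAreaRect(np.argwhere(m)[:,::-1].astype(np.float32))))
    d=(s<30)&(v>150)&(h<25)
    for i,st,c,m in comps(d,500):
        cn=max(cv2.findContours(m.astype(np.uint8),0,2)[0],key=cv2.contourArea)
        if len(cn)>=5: res.append(("white",c,st[4],cv2.fitEllipse(cn)))
    k=(v<95)&(s<40)
    for i,st,c,m in comps(k,60):
        res.append(("dark",c,st[4],cv2.minAreaRect(np.argwhere(m)[:,::-1].astype(np.float32))))
    Z=dict(brown=.014,bamboo=.012,cream=.016,green=.014,white=.014,dark=.022)
    for n,c,a,e in res:
        X=ray(info,e[0],Z[n]); 
        print(n,"cen",np.round(c,1),"a",a,"fit",np.round(e[0],1),np.round(e[1],1),round(e[2]),"->",np.round(X[:2],4))
if __name__=="__main__":
    import sys
    top_meas(cv2.imread(sys.argv[1]),manip.camera_info("top"))
E
python3 meas.py pics/top0.png
```

```text
brown cen [357.7 136.8] a 296 fit [358.  136.5] [13.3 27.6] 36 -> [ 0.7519 -0.2765]
brown cen [286.4 162.6] a 263 fit [286.3 162.6] [17.2 17.9] 102 -> [ 0.6708 -0.0502]
brown cen [316.9 163.6] a 267 fit [316.9 163.6] [17.5 17.8] 133 -> [ 0.6665 -0.1453]
brown cen [114.9 177. ] a 430 fit [114.7 177. ] [21.1 25.1] 111 -> [0.6312 0.4785]
brown cen [205.5 203.2] a 282 fit [205.5 203.3] [17.7 18.8] 144 -> [0.5465 0.1989]
brown cen [333.2 203.1] a 271 fit [333.2 203.1] [17.5 18.4] 98 -> [ 0.5426 -0.1923]
bamboo cen [247.8 163.7] a 310 fit [248.  163.7] [18.9 19.5] 92 -> [0.6689 0.0689]
bamboo cen [398.4 258.5] a 92 fit [398.7 258.7] [ 6.1 34.9] 116 -> [ 0.3709 -0.386 ]
cream cen [367.8  11.4] a 693 fit [369.6  11. ] [25.8 38.1] 87 -> [ 1.1732 -0.3303]
cream cen [400.2  10.8] a 647 fit [400.8  10. ] [30.3 33.7] 84 -> [ 1.1761 -0.4328]
cream cen [430.2  11.4] a 524 fit [431.4  18.5] [22.7 67.1] 168 -> [ 1.1457 -0.5314]
cream cen [335.9  13.3] a 607 fit [336.   14.4] [23.5 43.7] 86 -> [ 1.1621 -0.2199]
cream cen [303.1  15.5] a 473 fit [307.6  15.5] [16.8 55.1] 86 -> [ 1.1587 -0.1272]
cream c
[... 3743 characters left out ...]
.9  97. ] [ 3.  26.1] 2 -> [0.8823 0.2058]
dark cen [359.  104.7] a 63 fit [359.2 104.9] [18.8  3.6] 53 -> [ 0.8521 -0.2823]
dark cen [  2.  149.7] a 408 fit [  3. 161.] [98.  6.] 90 -> [0.6831 0.8176]
dark cen [290.1 122.4] a 1287 fit [272.6 121.1] [153.   15.9] 1 -> [ 0.8016 -0.0092]
dark cen [525.2 275.1] a 1740 fit [537.4 224.3] [ 63.6 212.7] 12 -> [ 0.4693 -0.8115]
dark cen [409.7 188.4] a 119 fit [410.3 187.7] [22.1  7.4] 6 -> [ 0.5862 -0.4295]
dark cen [376.1 213.7] a 145 fit [377.1 213.8] [29.7  5.9] 22 -> [ 0.507  -0.3236]
dark cen [363.9 242.1] a 113 fit [364. 242.] [25.3  4.8] 22 -> [ 0.4223 -0.2804]
dark cen [550.9 342.4] a 63 fit [551.3 342.4] [19.1  4.1] 84 -> [ 0.1225 -0.8194]
```

Call:
step_arm(motion=[[0,0,-10,0,0,-10.6],[0,0,0,0,0,-10.6],[0,0,0,0,0,-10.6],[0,0,0,0,0,-10.6],[0,0,0,0,0,-10.6],[0,0,0,0,0,-10.6]], jaw=85, force=40)

```text
clock: 0.9
position: [0.274, -0.5602, 0.2387]
ee_rot: [0.703, 0.712, 0.001, -0.003]
ft_force: [0.1, -0.3, -0.1]
grip_width: 0.996
```

```bash
cat >> h.py <<'E'
def pose():
    o=manip.get_obs(); return np.array(o["position"]),Ro.from_quat(o["ee_rot"]),o
def plan(xyz,yaw=90.):
    """delta in tool frame (mm, deg) to the pose TCP=xyz, tool z down, tool x at world yaw"""
    p,R,o=pose()
    c,s=np.cos(np.radians(yaw)),np.sin(np.radians(yaw))
    T=Ro.from_matrix(np.array([[c,s,0],[s,-c,0],[0,0,-1.]]))
    d=R.inv().apply(np.array(xyz)-p)*1000; w=(R.inv()*T).as_rotvec(degrees=True)
    print("t",round(o["clock"],2),"pos",np.round(p,4),"F",np.round(o["ft_force"],1),"grip",round(o["grip_width"]*85.4,1),"j7",round(o["joint_pos"][6],2))
    print("shift mm",np.round(d,1),"rot deg",np.round(w,2),"total",np.round(np.linalg.norm(d)))
E
python3 - <<'E'
from h import *
print(manip.grip_depth)
plan([0.57,0.07,0.23])
E
```

```text
0.0187
t 0.9 pos [ 0.274  -0.5602  0.2387] F [ 0.1 -0.3 -0.1] grip 85.1 j7 1.0
shift mm [626.4 304.   10.8] rot deg [-0.15 -0.26  0.73] total 696.0
```

Call:
step_arm(motion=[[52,25,0,0,0,0.7],[52,25,0,0,0,0],[52,25,0,0,0,0],[52,25,0,0,0,0],[52,25,0,0,0,0],[52,25,0,0,0,0],[52,25,0,0,0,0],[52,25,0,0,0,0],[52,25,0,0,0,0],[52,25,0,0,0,0],[52,25,0,0,0,0],[52,25,0,0,0,0],[0,0,0,0,0,0]])

```text
clock: 2.52
position: [0.5779, 0.0846, 0.2376]
ee_rot: [0.707, 0.707, 0.0, -0.004]
ft_force: [0.0, -0.8, 0.1]
grip_width: 0.997
```

Run:
```python
from h import *
plan([0.669,0.069,0.1])
i=manip.camera_info("wrist"); im=manip.camera("wrist"); cv2.imwrite("pics/w1.png",im); np.save("pics/w1.npy",i,allow_pickle=True)
print(-np.array(i["R"]).T@i["t"]); 
for n,X in dict(spacer=(.669,.069,.012),lid=(.667,.181,.016),dish=(.448,-.037,.016)).items(): print(n,proj(i,X))
```

```text
t 2.52 pos [0.5779 0.0846 0.2376] F [ 0.  -0.8  0.1] grip 85.1 j7 -0.38
shift mm [-16.4  91.8 137.1] rot deg [-0.29 -0.34 -0.  ] total 166.0
[0.57924541 0.16352477 0.37989035]
spacer [366.62211358 188.05291806]
lid [374.11803158  73.84655993]
dish [164.82496945 279.92228065]
```

View pics/w1.png

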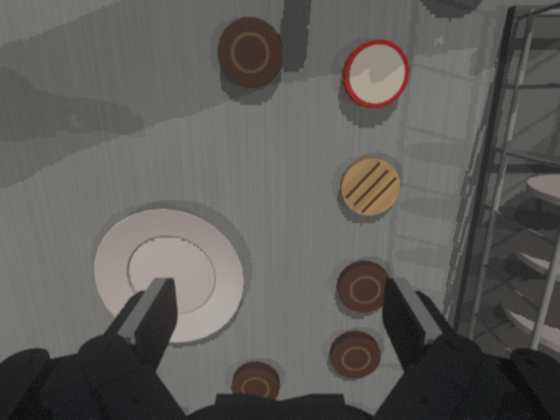

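```bash
cat >> h.py <<'E'
def circ(info,cn,z):
    P=np.array([ray(info,p,z)[:2] for p in cn.reshape(-1,2)])
    for _ in range(4):
        A=np.c_[2*P,np.ones(len(P))]; s=np.linalg.lstsq(A,(P**2).sum(1),rcond=None)[0]
        r=np.sqrt(s[2]+s[:2]@s[:2]); e=np.abs(np.linalg.norm(P-s[:2],axis=1)-r)
        k=e<=max(3*np.median(e),.0008); P=P[k]
    return s[:2],r,np.median(e)
def masks(im):
    H=hsv(im);h,s,v=[H[...,i].astype(int) for i in range(3)]
    return dict(brown=((h<=16)|(h>172))&(s>70)&(v<150)&(v>20)&~((h<=6)&(s>180)), bamboo=(h>=12)&(h<=25)&(s>75)&(v>=110),
      red=((h<=8)|(h>170))&(s>150)&(v>80), green=(h>50)&(h<75)&(s>120), white=(s<32)&((h<25)|(h>165))&(v>115))
Z=dict(brown=.014,bamboo=.012,red=.016,white=.016)
def wmeas(im,info,names=("brown","bamboo","red","white"),dz=0.):
    M=masks(im); out=[]
    for n in names:
        for i,st,c,m in comps(cv2.morphologyEx(M[n].astype(np.uint8),cv2.MORPH_CLOSE,np.ones((5,5))),200):
            cn=max(cv2.findContours(m.astype(np.uint8),0,1)[0],key=cv2.contourArea)
            cc,r,e=circ(info,cn,Z[n]+dz)
            if (.024<r<.037 and n!="white") or (n=="white" and .07<r<.1):
                print(n,"px",np.round(c,0),"c",np.round(cc,4),"d mm",round(2000*r,1),"res mm",round(e*1000,2),"bbox",st[:4]); out.append((n,cc,r))
    return out
E
python3 - <<'E'
from h import *
i=np.load("pics/w1.npy",allow_pickle=True).item(); im=cv2.imread("pics/w1.png")
wmeas(im,i)
H=hsv(im); print(H[187,352],H[51,230],H[285,340],H[240,110],H[240,80],H[300,200])
it=manip.camera_info("top"); print("top"); wmeas(cv2.imread("pics/top0.png"),it)
isc=manip.camera_info("scene"); print("scene"); wmeas(cv2.imread("pics/scene0.png"),isc)
E
```

```text
brown px [250.  52.] c [0.5503 0.1997] d mm 58.6 res mm 0.21 bbox [218  18  65  69]
brown px [371.  72.] c [0.6683 0.1806] d mm 62.6 res mm 0.31 bbox [341  39  69  70]
brown px [369. 186.] c [0.6718 0.0708] d mm 60.7 res mm 0.43 bbox [341 157  59  59]
brown px [363. 287.] c [ 0.6741 -0.047 ] d mm 60.9 res mm 1.12 bbox [338 262  50  50]
brown px [355. 355.] c [ 0.6695 -0.1407] d mm 62.5 res mm 1.37 bbox [331 332  49  46]
brown px [256. 381.] c [ 0.5479 -0.1815] d mm 56.2 res mm 0.83 bbox [232 363  47  36]
bamboo px [370. 186.] c [0.6726 0.0703] d mm 60.7 res mm 0.34 bbox [341 157  59  59]
red px [373.  73.] c [0.6685 0.1806] d mm 59.8 res mm 0.24 bbox [344  40  65  68]
[ 17 113 138] [12 94 73] [ 9 96 69] [ 14  22 152] [ 42  11 118] [  7  20 164]
top
brown px [358. 137.] c [ 0.7503 -0.2757] d mm 64.2 res mm 6.38 bbox [348 126  21  23]
brown px [286. 163.] c [ 0.6709 -0.0502] d mm 55.3 res mm 0.64 bbox [277 154  19  18]
brown px [317. 164.] c [ 0.6668 -0.1455] d mm 55.6 res mm 0.53 bbox [308 155  19  18]
brown px [115. 177.] c [0.6314 0.4783] d mm 71.1 res mm 2.58 bbox [101 166  27  23]
[... 682 characters left out ...]
7  24]
bamboo px [120. 241.] c [ 0.3715 -0.383 ] d mm 57.5 res mm 8.36 bbox [103 236  32  11]
bamboo px [335. 260.] c [0.6723 0.0687] d mm 60.7 res mm 0.66 bbox [322 250  26  20]
white px [325.  84.] c [-0.134   0.5276] d mm 172.8 res mm 23.5 bbox [292  72  61  20]
white px [262.  99.] c [-0.1135  0.2364] d mm 153.9 res mm 26.9 bbox [229  90  60  20]
white px [378. 157.] c [0.3699 0.4174] d mm 143.6 res mm 15.13 bbox [337 142  78  32]
white px [ 83. 188.] c [ 0.1529 -0.4203] d mm 162.1 res mm 15.36 bbox [ 45 172  82  43]
white px [207. 294.] c [ 0.6411 -0.2281] d mm 152.9 res mm 23.29 bbox [177 253  75  88]
white px [324. 314.] c [ 0.7954 -0.0962] d mm 155.6 res mm 9.6 bbox [301 289  40  62]
```

Call:
step_arm(motion=[[-46,-32,0,0,0,0],[-46,-32,0,0,0,0],[-46,-32,0,0,0,0],[-46,-32,0,0,0,0],[0,0,0,-0.3,-0.3,0],[0,0,0,0,0,0]])

```text
clock: 3.32
position: [0.4413, -0.114, 0.2362]
ee_rot: [0.713, 0.702, -0.001, 0.0]
ft_force: [-0.1, -0.2, 0.5]
grip_width: 0.994
```

```bash
cat > shot.py <<'E'
import sys
from h import *
n=sys.argv[1]; cam=sys.argv[2] if len(sys.argv)>2 else "wrist"
p,R,o=pose(); i=manip.camera_info(cam); im=manip.camera(cam); cv2.imwrite(f"pics/{n}.png",im); np.save(f"pics/{n}.npy",i,allow_pickle=True)
print("t",round(o["clock"],2),"pos",np.round(p,4),"grip",round(o["grip_width"]*85.4,1),"tcp px",proj(i,p).round(0), "down",R.as_matrix()[:,2].round(3))
wmeas(im,i)
E
python3 shot.py w2
```

```text
t 3.33 pos [ 0.4413 -0.114   0.2362] grip 84.9 tcp px [278. 281.] down [-0.001 -0.003 -1.   ]
brown px [516. 103.] c [ 0.6717 -0.0504] d mm 62.3 res mm 0.91 bbox [482  71  69  65]
brown px [495. 197.] c [ 0.6673 -0.1443] d mm 62.4 res mm 0.92 bbox [464 169  63  57]
brown px [376. 239.] c [ 0.5454 -0.1906] d mm 60.2 res mm 0.67 bbox [348 213  56  53]
brown px [539. 299.] c [ 0.7419 -0.2742] d mm 68.0 res mm 7.76 bbox [512 274  48  62]
white px [291.  89.] c [ 0.454  -0.0392] d mm 169.5 res mm 1.96 bbox [200   0 191 181]
```

View pics/w2.png

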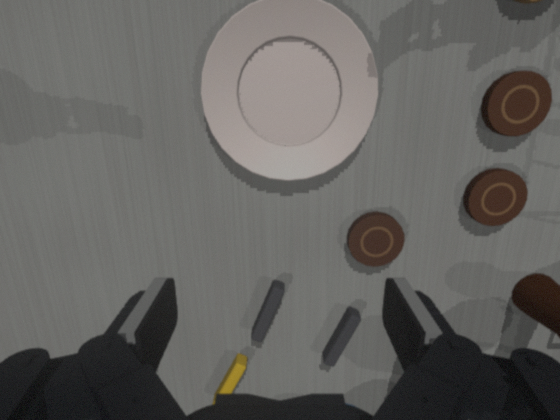

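Run:
```python
from h import *
i=np.load("pics/w2.npy",allow_pickle=True).item(); im=cv2.imread("pics/w2.png")
H=hsv(im); print(H[90,190],H[90,210],H[10,220],H[170,290],H[60,372], H[60,385])
m=(H[...,2]>125)&(H[...,1]>14)&(H[...,1]<60)&((H[...,0]<25)|(H[...,0]>160))
for _,st,c,mm in comps(m,5000):
    cn=max(cv2.findContours(cv2.morphologyEx(mm.astype(np.uint8),3,np.ones((7,7))),0,1)[0],key=cv2.contourArea).reshape(-1,2)
    k=(cn[:,1]>3)&(cn[:,0]>3)&(cn[:,0]<556)&~((cn[:,1]>45)&(cn[:,1]<85)&(cn[:,0]>350)); 
    print(st,[circ(i,cn[k],z) for z in (.014,.016)])
# inner ring via edges
e=cv2.Canny(im,30,60); ys,xs=np.nonzero(e); k=(np.hypot(xs-289,ys-92)<62)&(np.hypot(xs-289,ys-92)>42)
print("ring",circ(i,np.c_[xs[k],ys[k]],.005))
```

```text
[ 30   7 112] [ 13  20 153] [ 38   9 111] [ 17  14 170] [ 12  20 125] [ 45   5 100]
[  201     0   177   179 23791] [(array([ 0.45233646, -0.03727458]), np.float64(0.0841332561206263), np.float64(0.00021839001352134957)), (array([ 0.4522874 , -0.03725565]), np.float64(0.08367065380813093), np.float64(0.0002171892074439019))]
ring (array([ 0.45240328, -0.0378948 ]), np.float64(0.050481058741344), np.float64(0.0013739205968942222))
```

Run:
```python
from h import *
plan([0.6705,0.070,0.1])
```

```text
t 3.38 pos [ 0.4413 -0.1142  0.2361] F [-0.4 -1.   0.1] grip 84.8 j7 0.15
shift mm [188.  226.6 135.1] rot deg [-0.11  0.16 -0.87] total 324.0
```

Call:
step_arm(motion=[[0,0,0,0,0,-0.9],[37,45,0,0,0,0],[37,45,0,0,0,0],[37,45,20,0,0,0],[37,45,30,0,0,0],[37,45,30,0,0,0],[0,0,0,0,0,0],[0,0,0,0,0,0]])

```text
clock: 4.38
position: [0.6654, 0.0747, 0.1548]
ee_rot: [0.704, 0.71, -0.001, -0.002]
ft_force: [0.1, -0.1, 0.3]
grip_width: 0.998
```

```bash
python3 shot.py w3; python3 -c "
from h import *
plan([0.6705,0.070,0.05])"
```

```text
t 4.38 pos [0.6654 0.0747 0.1548] grip 85.2 tcp px [278. 281.] down [-0.005  0.001 -1.   ]
brown px [121.  30.] c [0.5521 0.199 ] d mm 60.1 res mm 0.77 bbox [75  0 90 69]
brown px [286.  52.] c [0.6694 0.1807] d mm 61.4 res mm 0.18 bbox [243   5  86  94]
brown px [287. 202.] c [0.685  0.0554] d mm 51.2 res mm 4.01 bbox [264 177  47  54]
brown px [289. 321.] c [ 0.6752 -0.0464] d mm 61.7 res mm 1.19 bbox [257 290  65  62]
bamboo px [288. 198.] c [0.6729 0.0706] d mm 61.2 res mm 0.36 bbox [252 161  74  74]
red px [286.  51.] c [0.6693 0.1807] d mm 59.2 res mm 0.16 bbox [244   6  84  91]
t 4.42 pos [0.665  0.0747 0.1547] F [-0.1  0.3  0. ] grip 85.1 j7 -0.41
shift mm [ -4.9   6.  104.7] rot deg [-0.28 -0.07  0.46] total 105.0
```

View pics/w3.png

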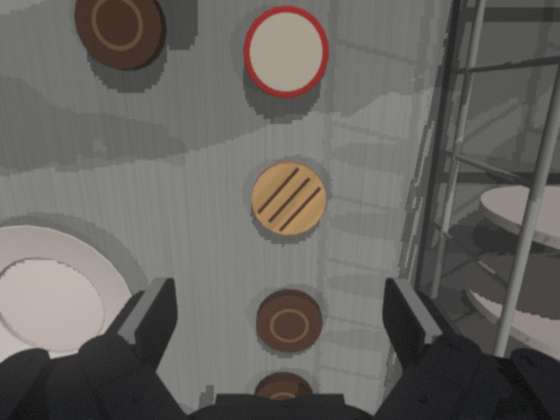

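Call:
step_arm(motion=[[-2,3,35,-0.2,0,0.4],[-2,3,35,0,0,0],[0,0,35,0,0,0],[0,0,0,0,0,0],[0,0,0,0,0,0]])

```text
clock: 5.05
position: [0.6736, 0.0652, 0.0569]
ee_rot: [0.709, 0.705, 0.003, 0.005]
ft_force: [-0.7, 0.6, 1.1]
grip_width: 0.997
```

```bash
python3 shot.py w4; python3 -c "
from h import *
plan([0.6717,0.0705,0.00])"
```

```text
t 5.05 pos [0.6736 0.0652 0.0569] grip 85.1 tcp px [278. 281.] down [ 0.011 -0.002 -1.   ]
brown px [267.  49.] c [0.6693 0.1796] d mm 56.4 res mm 2.11 bbox [198   0 136  83]
brown px [262. 204.] c [0.6731 0.0773] d mm 51.3 res mm 0.53 bbox [226 176  96  85]
bamboo px [276. 229.] c [0.673  0.0708] d mm 61.4 res mm 0.49 bbox [221 176 110 107]
red px [267.  47.] c [0.6693 0.1799] d mm 56.1 res mm 1.64 bbox [199   0 134  80]
white px [248. 273.] c [0.6537 0.0451] d mm 183.6 res mm 18.99 bbox [  0 157 458 255]
t 5.1 pos [0.6735 0.0651 0.0568] F [-0.3 -0.4 -0.3] grip 84.9 j7 -0.45
shift mm [ 5.5 -2.5 56.7] rot deg [ 0.64  0.13 -0.27] total 57.0
```

View pics/w4.png

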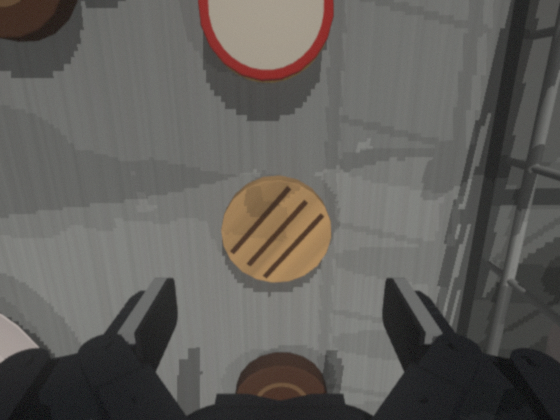

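Call:
step_arm(motion=[[3,-1,25,0.6,0,-0.2],[2,0,20,0,0,0],[0,0,0,0,0,0],[0,0,0,0,0,0]])

```text
clock: 5.6
position: [0.6739, 0.0705, 0.0115]
ee_rot: [0.708, 0.707, 0.0, 0.002]
ft_force: [-0.5, -0.0, 0.2]
grip_width: 0.996
```

```bash
python3 -c "
from h import *
plan([0.673,0.0706,0.00])"
```

```text
t 5.6 pos [0.6739 0.0705 0.0115] F [-0.5 -0.   0.2] grip 85.1 j7 -0.47
shift mm [ 0.1 -0.9 11.5] rot deg [ 0.18  0.12 -0.06] total 12.0
```

Call:
step_arm(motion=[[0,-1,6,0.2,0,0],[0,0,6,0,0,0],[0,0,1,0,0,0]])

```text
clock: 5.98
position: [0.6733, 0.0705, -0.0016]
ee_rot: [0.708, 0.707, -0.001, 0.001]
ft_force: [0.1, 0.5, 0.1]
grip_width: 0.994
```

Call:
step_arm(motion=[[0,0,0,0,0,0],[0,0,0,0,0,0],[0,0,0,0,0,0],[0,0,0,0,0,0]], jaw=55, force=40)

```text
clock: 6.48
position: [0.6738, 0.0706, -0.0007]
ee_rot: [0.708, 0.707, -0.0, 0.001]
ft_force: [0.3, 0.4, -0.5]
grip_width: 0.706
```

```bash
python3 shot.py w5; python3 -c "
from h import *
plan([0.673,0.0706,0.00])"
```

```text
t 6.47 pos [ 0.6738  0.0706 -0.0007] grip 60.3 tcp px [278. 281.] down [ 0.002 -0.002 -1.   ]
brown px [250.  60.] c [0.6696 0.1805] d mm 57.9 res mm 1.85 bbox [164   0 197  95]
brown px [271. 271.] c [0.6707 0.0791] d mm 51.1 res mm 2.57 bbox [204 219 144 140]
bamboo px [279. 290.] c [0.6743 0.0717] d mm 62.0 res mm 0.9 bbox [206 219 146 141]
red px [264.  54.] c [0.6693 0.1794] d mm 55.3 res mm 1.78 bbox [165   0 195  93]
t 6.53 pos [ 0.6738  0.0706 -0.0007] F [ 0.8  0.5 -0.4] grip 59.9 j7 -0.47
shift mm [ 0.  -0.8 -0.7] rot deg [ 0.09  0.11 -0.08] total 1.0
```

View pics/w5.png

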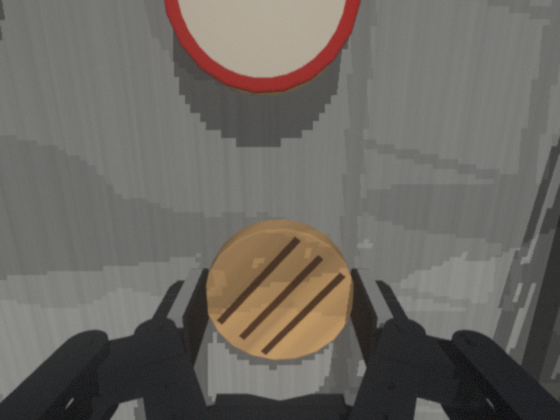

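Call:
step_arm(motion=[[0,0,0,0,0,0],[0,0,-15,0,0,0],[0,0,-30,0,0,0],[0,0,0,0,0,0]])

```text
clock: 7.02
position: [0.6739, 0.0709, 0.0474]
ee_rot: [0.708, 0.707, 0.0, 0.001]
ft_force: [0.9, -0.6, -0.3]
grip_width: 0.704
```

```bash
python3 shot.py w6; python3 -c "
from h import *
plan([0.4515,-0.0375,0.08])"
```

```text
t 7.03 pos [0.6739 0.0709 0.0474] grip 60.1 tcp px [278. 281.] down [ 0.002 -0.002 -1.   ]
brown px [266.  56.] c [0.6693 0.1801] d mm 57.1 res mm 1.92 bbox [195   0 142  95]
brown px [270. 271.] c [0.6695 0.0527] d mm 69.5 res mm 3.59 bbox [205 219 142 140]
red px [268.  54.] c [0.6693 0.1801] d mm 56.2 res mm 1.6 bbox [196   0 141  92]
white px [167. 200.] c [0.6088 0.0945] d mm 142.4 res mm 18.57 bbox [  0   0 334 357]
t 7.08 pos [0.673  0.0706 0.0458] F [ 0.1 -0.  -0.1] grip 60.1 j7 -0.45
shift mm [-108.4 -221.4  -34. ] rot deg [-0.    0.12 -0.07] total 249.0
```

View pics/w6.png

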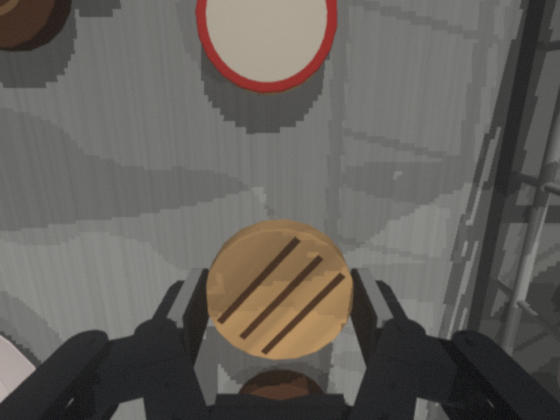

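Call:
step_arm(motion=[[0,0,-35,0,0,0],[-22,-44,0,0,0,0],[-22,-44,0,0,0,0],[-22,-44,0,0,0,0],[-22,-44,0,0,0,0],[-21,-44,0,0,0,0],[0,0,0,0,0,0],[0,0,0,0,0,0]])

```text
clock: 8.07
position: [0.4437, -0.0419, 0.0792]
ee_rot: [0.708, 0.706, -0.003, -0.0]
ft_force: [-0.1, -0.1, -0.2]
grip_width: 0.703
```

```bash
python3 shot.py w7; python3 -c "
from h import *
plan([0.4517,-0.0385,0.005])"
```

```text
t 8.07 pos [ 0.4437 -0.0419  0.0792] grip 60.0 tcp px [278. 281.] down [-0.005 -0.004 -1.   ]
white px [296. 176.] c [ 0.4522 -0.0373] d mm 167.9 res mm 0.21 bbox [153  73 284 222]
t 8.12 pos [ 0.4436 -0.0418  0.079 ] F [-0.7 -0.1 -0.7] grip 59.9 j7 -0.13
shift mm [ 3.6  8.5 73.9] rot deg [-0.31  0.19 -0.18] total 75.0
```

View pics/w7.png

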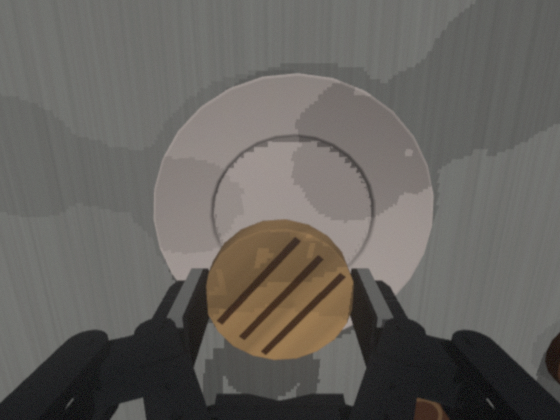

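Call:
step_arm(motion=[[2,4,25,-0.3,0.2,-0.2],[2,4,25,0,0,0],[0,0,13,0,0,0],[0,0,0,0,0,0],[0,0,0,0,0,0]])

```text
clock: 8.75
position: [0.4555, -0.0347, 0.0151]
ee_rot: [0.705, 0.709, 0.002, -0.0]
ft_force: [0.1, 0.4, -0.2]
grip_width: 0.702
```

```bash
python3 -c "
from h import *
plan([0.452,-0.0383,0.005])"
```

```text
t 8.75 pos [ 0.4555 -0.0347  0.0151] F [ 0.1  0.4 -0.2] grip 60.0 j7 -0.24
shift mm [-3.6 -3.5 10. ] rot deg [ 0.13 -0.19  0.26] total 11.0
```

Call:
step_arm(motion=[[-3,-3,3,0,-0.2,0.2],[0,0,3,0,0,0],[0,0,1,0,0,0],[0,0,0,0,0,0]])

```text
clock: 9.25
position: [0.4531, -0.0386, 0.0091]
ee_rot: [0.707, 0.707, 0.001, 0.002]
ft_force: [-0.2, -0.3, 0.4]
grip_width: 0.701
```

```bash
python3 -c "
from h import *
plan([0.452,-0.0383,0.005])"
```

```text
t 9.25 pos [ 0.4531 -0.0386  0.0091] F [-0.2 -0.3  0.4] grip 59.9 j7 -0.25
shift mm [ 0.3 -1.2  4.1] rot deg [0.27 0.1  0.  ] total 4.0
```

Call:
step_arm(motion=[[0,-1,3,0.2,0.1,0],[0,0,1,0,0,0],[0,0,0,0,0,0]])

```text
clock: 9.62
position: [0.4522, -0.0385, 0.0048]
ee_rot: [0.707, 0.707, 0.0, 0.0]
ft_force: [0.2, 0.1, -0.9]
grip_width: 0.693
```

```bash
python3 -c "
from h import *
plan([0.452,-0.0383,0.005])"
```

```text
t 9.62 pos [ 0.4522 -0.0385  0.0048] F [ 0.2  0.1 -0.9] grip 59.2 j7 -0.25
shift mm [ 0.2 -0.2 -0.2] rot deg [ 0.06 -0.01  0.01] total 0.0
```

Call:
step_arm(motion=[[0,0,0,0,0,0],[0,0,0,0,0,0],[0,0,0,0,0,0],[0,0,-15,0,0,0],[0,0,-30,0,0,0],[0,0,-40,0,0,0],[-30,0,-40,0,0,0],[-30,0,0,0,0,0],[0,0,0,0,0,0]], jaw=85)

```text
clock: 10.75
position: [0.453, -0.0989, 0.1393]
ee_rot: [0.706, 0.708, 0.001, 0.002]
ft_force: [-0.4, -0.1, -0.9]
grip_width: 0.999
```

```bash
python3 shot.py w8
```

```text
t 10.75 pos [ 0.453  -0.0989  0.1393] grip 85.3 tcp px [278. 281.] down [ 0.005 -0.001 -1.   ]
brown px [277. 119.] c [ 0.4529 -0.0398] d mm 61.0 res mm 0.17 bbox [235  76  86  88]
brown px [546. 139.] c [ 0.6616 -0.0499] d mm 51.2 res mm 0.57 bbox [527  98  33  79]
brown px [532. 252.] c [ 0.6643 -0.1431] d mm 62.7 res mm 1.28 bbox [498 216  62  72]
brown px [373. 298.] c [ 0.5433 -0.1888] d mm 59.4 res mm 1.73 bbox [351 267  68  68]
bamboo px [278. 120.] c [ 0.453  -0.0399] d mm 61.3 res mm 0.17 bbox [235  76  86  88]
white px [276. 106.] c [ 0.4521 -0.0373] d mm 167.7 res mm 0.18 bbox [158   0 237 229]
```

View pics/w8.png

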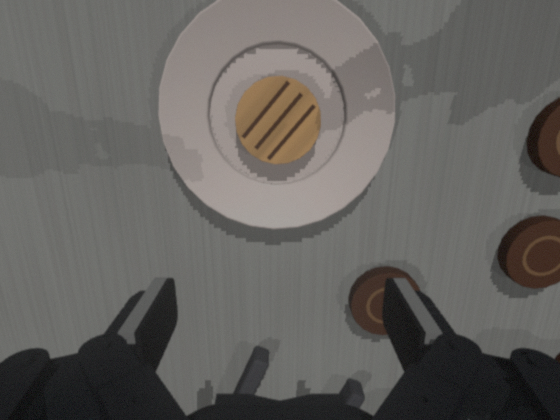

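```bash
python3 -c "
from h import *
i=np.load('pics/w8.npy',allow_pickle=True).item(); im=cv2.imread('pics/w8.png')
wmeas(im,i,('bamboo',),.005)
plan([0.546,-0.190,0.10])"
```

```text
bamboo px [278. 120.] c [ 0.4529 -0.0395] d mm 60.1 res mm 0.17 bbox [235  76  86  88]
t 10.8 pos [ 0.4535 -0.0974  0.1395] F [ 0.   0.3 -0.5] grip 84.9 j7 0.06
shift mm [-93.1  91.8  40. ] rot deg [0.3  0.02 0.32] total 137.0
```

Call:
step_arm(motion=[[-32,31,0,0.3,0,0.3],[-31,31,15,0,0,0],[-30,30,20,0,0,0],[0,0,30,0,0,0],[0,0,0,0,0,0],[0,0,0,0,0,0]])

```text
clock: 11.55
position: [0.5508, -0.1858, 0.0769]
ee_rot: [0.704, 0.71, 0.002, 0.001]
ft_force: [0.9, -0.1, 0.4]
grip_width: 0.994
```

```bash
python3 shot.py w9; python3 -c "
from h import *
plan([0.546,-0.190,0.0])"
```

```text
t 11.55 pos [ 0.5508 -0.1858  0.0769] grip 84.9 tcp px [278. 281.] down [ 0.003  0.001 -1.   ]
brown px [95.  9.] c [ 0.455  -0.0436] d mm 54.4 res mm 1.1 bbox [46  0 87 19]
brown px [483. 162.] c [ 0.6679 -0.1452] d mm 62.1 res mm 0.83 bbox [426 111 114 105]
brown px [271. 236.] c [ 0.5466 -0.191 ] d mm 60.4 res mm 0.5 bbox [222 188  98  95]
t 11.6 pos [ 0.5507 -0.1857  0.0768] F [-0.8  0.9  0.4] grip 85.3 j7 0.03
shift mm [-4.4 -5.  76.8] rot deg [ 0.19 -0.06  0.48] total 77.0
```

View pics/w9.png

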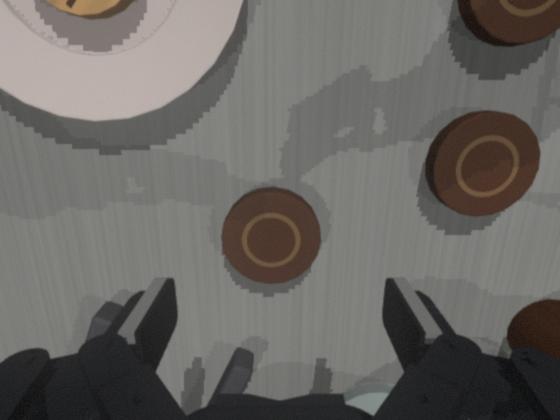

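Call:
step_arm(motion=[[-3,-2,25,0.2,0,0.4],[-2,-2,25,0,0,0],[0,0,16,0,0,0],[0,0,0,0,0,0],[0,0,0,0,0,0]])

```text
clock: 12.22
position: [0.5502, -0.1902, 0.0163]
ee_rot: [0.706, 0.708, 0.002, 0.004]
ft_force: [0.0, -0.2, -0.3]
grip_width: 0.993
```

```bash
python3 shot.py w10; python3 -c "
from h import *
plan([0.5466,-0.191,0.0])"
```

```text
t 12.22 pos [ 0.5502 -0.1902  0.0163] grip 84.8 tcp px [278. 281.] down [ 0.008 -0.003 -1.   ]
brown px [526. 180.] c [ 0.6611 -0.1449] d mm 56.2 res mm 1.09 bbox [479 107  81 143]
brown px [270. 275.] c [ 0.5466 -0.1904] d mm 61.1 res mm 0.74 bbox [203 211 134 128]
white px [295. 191.] c [ 0.5575 -0.1736] d mm 179.5 res mm 21.03 bbox [  0   0 560 403]
t 12.28 pos [ 0.5502 -0.1902  0.0163] F [ 0.6 -0.4 -0.2] grip 85.1 j7 -0.01
shift mm [-0.7 -3.8 16.2] rot deg [0.47 0.18 0.17] total 17.0
```

Call:
step_arm(motion=[[0,-3,6,0.4,0.1,0.1],[0,0,6,0,0,0],[0,0,3,0,0,0],[0,0,0,0,0,0]])

```text
clock: 12.78
position: [0.5476, -0.1905, 0.0012]
ee_rot: [0.707, 0.707, 0.0, 0.001]
ft_force: [-0.4, -0.1, -0.9]
grip_width: 0.993
```

```bash
python3 -c "
from h import *
plan([0.5466,-0.1907,0.0])"
```

```text
t 12.78 pos [ 0.5476 -0.1905  0.0012] F [-0.4 -0.1 -0.9] grip 84.8 j7 -0.03
shift mm [-0.2 -1.   1.2] rot deg [0.11 0.11 0.06] total 2.0
```

Call:
step_arm(motion=[[0,-1,1,0.1,0.1,0],[0,0,0,0,0,0],[0,0,0,0,0,0],[0,0,0,0,0,0],[0,0,0,0,0,0]], jaw=55, force=60)

```text
clock: 13.4
position: [0.5468, -0.1906, 0.0009]
ee_rot: [0.707, 0.707, -0.0, 0.0]
ft_force: [-0.9, 0.7, 1.6]
grip_width: 0.691
```

```bash
python3 shot.py w11; python3 -c "
from h import *
plan([0.452,-0.038,0.08])"
```

```text
t 13.4 pos [ 0.5468 -0.1906  0.0009] grip 59.0 tcp px [278. 281.] down [ 0. -0. -1.]
brown px [538. 191.] c [ 0.6559 -0.1437] d mm 48.9 res mm 0.48 bbox [508 119  52 140]
brown px [279. 292.] c [ 0.5474 -0.1903] d mm 61.4 res mm 0.79 bbox [207 222 146 140]
t 13.45 pos [ 0.5467 -0.1906  0.0009] F [-0.6 -0.2  0.4] grip 59.4 j7 -0.02
shift mm [152.7 -94.6 -79.2] rot deg [0.01 0.02 0.05] total 196.0
```

View pics/w11.png

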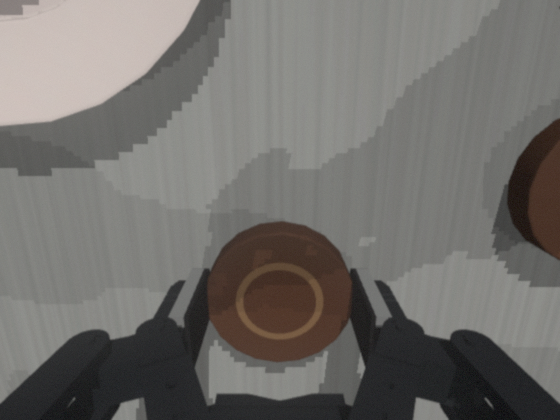

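Call:
step_arm(motion=[[0,0,-20,0,0,0],[0,0,-30,0,0,0],[0,0,-30,0,0,0],[38,-24,0,0,0,0],[38,-23,0,0,0,0],[38,-23,0,0,0,0],[37,-23,0,0,0,0],[0,0,0,0,0,0],[0,0,0,0,0,0]])

```text
clock: 14.58
position: [0.4542, -0.0354, 0.0932]
ee_rot: [0.706, 0.708, 0.002, 0.005]
ft_force: [-0.9, -0.5, -0.5]
grip_width: 0.693
```

```bash
python3 shot.py w12; python3 -c "
from h import *
plan([0.452,-0.0375,0.018])"
```

```text
t 14.57 pos [ 0.4542 -0.0354  0.0932] grip 59.2 tcp px [278. 281.] down [ 0.01  -0.005 -1.   ]
brown px [540. 350.] c [ 0.6548 -0.1413] d mm 53.0 res mm 5.59 bbox [513 313  47  75]
bamboo px [274. 206.] c [ 0.4528 -0.0374] d mm 58.9 res mm 0.18 bbox [228 178  94  62]
t 14.62 pos [ 0.4542 -0.0352  0.0931] F [-1.2  0.2 -0.3] grip 59.0 j7 -0.14
shift mm [-1.9 -2.9 75.1] rot deg [0.55 0.28 0.13] total 75.0
```

View pics/w12.png

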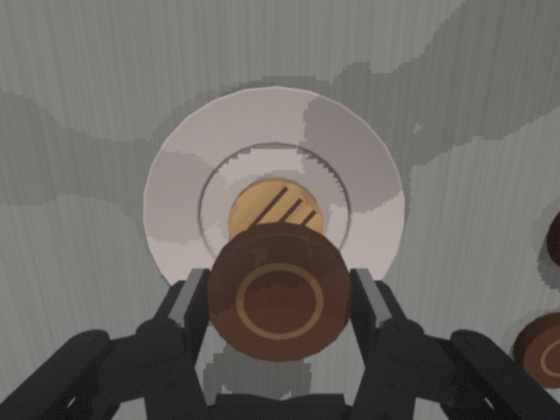

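Call:
step_arm(motion=[[-2,-3,25,0.5,0.3,0.1],[0,0,25,0,0,0],[0,0,13,0,0,0],[0,0,0,0,0,0],[0,0,0,0,0,0]])

```text
clock: 15.25
position: [0.4546, -0.0403, 0.0303]
ee_rot: [0.709, 0.706, 0.002, 0.001]
ft_force: [-0.7, -0.2, -1.6]
grip_width: 0.689
```

```bash
python3 -c "
from h import *
plan([0.452,-0.0375,0.018])"
```

```text
t 15.25 pos [ 0.4546 -0.0403  0.0303] F [-0.7 -0.2 -1.6] grip 58.8 j7 -0.22
shift mm [ 2.7 -2.7 12.3] rot deg [ 0.21 -0.05 -0.26] total 13.0
```

Call:
step_arm(motion=[[2,-2,4,0.2,0,-0.2],[0,0,4,0,0,0],[0,0,1,0,0,0],[0,0,0,0,0,0]])

```text
clock: 15.75
position: [0.4535, -0.0383, 0.0221]
ee_rot: [0.707, 0.707, 0.001, 0.001]
ft_force: [-0.3, -0.2, 0.0]
grip_width: 0.695
```

```bash
python3 -c "
from h import *
plan([0.452,-0.0375,0.018])"
```

```text
t 15.75 pos [ 0.4535 -0.0383  0.0221] F [-0.3 -0.2  0. ] grip 59.3 j7 -0.23
shift mm [ 0.8 -1.5  4.1] rot deg [ 0.12  0.   -0.05] total 4.0
```

Call:
step_arm(motion=[[1,-1,3,0.1,0,0],[0,0,1,0,0,0],[0,0,0,0,0,0],[0,0,0,0,0,0]])

```text
clock: 16.25
position: [0.4525, -0.0372, 0.0179]
ee_rot: [0.707, 0.707, 0.0, 0.0]
ft_force: [-0.3, 0.5, -0.1]
grip_width: 0.693
```

```bash
python3 -c "
from h import *
plan([0.452,-0.0375,0.018])"
```

```text
t 16.25 pos [ 0.4525 -0.0372  0.0179] F [-0.3  0.5 -0.1] grip 59.2 j7 -0.24
shift mm [-0.3 -0.5 -0.1] rot deg [ 0.02  0.01 -0.04] total 1.0
```

Call:
step_arm(motion=[[0,0,0,0,0,0],[0,0,0,0,0,0],[0,0,0,0,0,0],[0,0,-15,0,0,0],[0,0,-30,0,0,0],[0,0,-30,0,0,0],[-35,15,-30,0,0,0],[-35,35,0,0,0,0],[0,0,0,0,0,0]], jaw=85)

```text
clock: 17.38
position: [0.505, -0.1085, 0.1325]
ee_rot: [0.706, 0.708, 0.001, 0.002]
ft_force: [-0.2, 0.5, -1.2]
grip_width: 0.992
```

```bash
cat >> h.py <<'E'
E
python3 shot.py w13; python3 -c "
from h import *
i=np.load('pics/w13.npy',allow_pickle=True).item(); im=cv2.imread('pics/w13.png')
wmeas(im,i,('brown',),.017)
plan([0.667,-0.145,0.08])"
```

```text
t 17.38 pos [ 0.505  -0.1085  0.1325] grip 84.7 tcp px [278. 281.] down [ 0.005 -0.002 -1.   ]
brown px [199. 106.] c [ 0.4504 -0.0403] d mm 63.2 res mm 0.2 bbox [153  59  93  96]
brown px [514. 121.] c [ 0.6716 -0.0502] d mm 62.6 res mm 0.94 bbox [467  79  93  87]
brown px [484. 243.] c [ 0.6672 -0.1435] d mm 63.2 res mm 1.03 bbox [443 207  83  74]
brown px [199. 106.] c [ 0.454  -0.0395] d mm 59.1 res mm 0.18 bbox [153  59  93  96]
brown px [514. 121.] c [ 0.6607 -0.0488] d mm 58.5 res mm 0.88 bbox [467  79  93  87]
brown px [484. 243.] c [ 0.6566 -0.136 ] d mm 59.1 res mm 0.96 bbox [443 207  83  74]
t 17.43 pos [ 0.5044 -0.1067  0.1327] F [-0.5  1.1  1.3] grip 84.8 j7 -0.03
shift mm [-38.9 162.2  53.6] rot deg [0.27 0.08 0.22] total 175.0
```

View pics/w13.png

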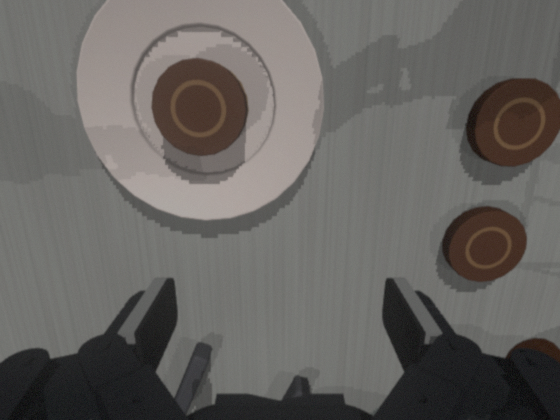

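Call:
step_arm(motion=[[-10,40,0,0.2,0,0.2],[-10,40,10,0,0,0],[-9,40,15,0,0,0],[-8,40,25,0,0,0],[0,0,0,0,0,0],[0,0,0,0,0,0]])

```text
clock: 18.18
position: [0.6669, -0.1379, 0.0865]
ee_rot: [0.705, 0.71, 0.001, 0.001]
ft_force: [-0.1, 0.2, -0.4]
grip_width: 1.0
```

```bash
python3 shot.py w14; python3 -c "
from h import *
plan([0.667,-0.145,0.0])"
```

```text
t 18.18 pos [ 0.6669 -0.1379  0.0865] grip 85.4 tcp px [278. 281.] down [ 0.002  0.    -1.   ]
brown px [294.  74.] c [ 0.6753 -0.0506] d mm 59.4 res mm 0.14 bbox [241  17 107 115]
brown px [284. 231.] c [ 0.6709 -0.1442] d mm 60.3 res mm 0.51 bbox [238 186  94  91]
brown px [370. 377.] c [ 0.7357 -0.2586] d mm 49.9 res mm 2.33 bbox [341 347  63  68]
t 18.23 pos [ 0.6666 -0.1381  0.0864] F [-0.9  0.6  0.1] grip 84.6 j7 -0.11
shift mm [-6.9  0.1 86.4] rot deg [ 0.11 -0.    0.4 ] total 87.0
```

View pics/w14.png

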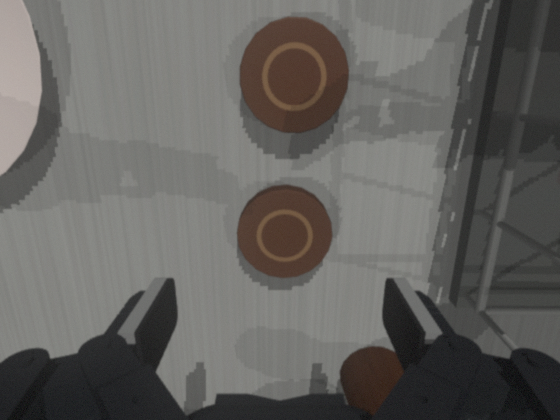

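Call:
step_arm(motion=[[-3,2,25,0,0,0.4],[-3,2,25,0,0,0],[0,0,23,0,0,0],[0,0,0,0,0,0],[0,0,0,0,0,0]])

```text
clock: 18.85
position: [0.6695, -0.1446, 0.0107]
ee_rot: [0.707, 0.707, 0.001, 0.001]
ft_force: [0.1, 0.1, 0.5]
grip_width: 0.995
```

```bash
python3 shot.py w15; python3 -c "
from h import *
plan([0.671,-0.144,0.0])"
```

```text
t 18.85 pos [ 0.6695 -0.1446  0.0107] grip 85.0 tcp px [278. 281.] down [ 0.003 -0.001 -1.   ]
brown px [293.  60.] c [ 0.6752 -0.0512] d mm 59.2 res mm 0.15 bbox [208   0 172 136]
brown px [281. 279.] c [ 0.6709 -0.1436] d mm 61.2 res mm 0.75 bbox [212 213 139 132]
white px [224. 179.] c [ 0.6615 -0.1071] d mm 183.7 res mm 10.74 bbox [  0   0 544 409]
t 18.9 pos [ 0.6693 -0.1446  0.0106] F [-0.5 -0.5 -0.4] grip 85.0 j7 -0.14
shift mm [ 0.6  1.7 10.6] rot deg [ 0.12  0.06 -0.01] total 11.0
```

Call:
step_arm(motion=[[1,1,5,0,0,0],[0,0,4,0,0,0],[0,0,1,0,0,0],[0,0,0,0,0,0]])

```text
clock: 19.4
position: [0.6715, -0.1435, 0.0016]
ee_rot: [0.707, 0.707, 0.001, 0.002]
ft_force: [-0.5, 0.2, -0.8]
grip_width: 0.997
```

Call:
step_arm(motion=[[0,0,0,0,0,0],[0,0,0,0,0,0],[0,0,0,0,0,0],[0,0,0,0,0,0],[0,0,0,0,0,0]], jaw=55)

```text
clock: 20.02
position: [0.6721, -0.1436, 0.0027]
ee_rot: [0.707, 0.707, 0.001, 0.003]
ft_force: [0.2, -0.1, 0.0]
grip_width: 0.692
```

```bash
python3 shot.py w16; python3 -c "
from h import *
plan([0.452,-0.0365,0.09])"
```

```text
t 20.02 pos [ 0.6721 -0.1436  0.0027] grip 59.1 tcp px [278. 281.] down [ 0.006 -0.002 -1.   ]
brown px [287.  62.] c [ 0.6753 -0.0512] d mm 59.1 res mm 0.19 bbox [196   0 182 142]
brown px [279. 290.] c [ 0.6726 -0.1434] d mm 61.4 res mm 0.81 bbox [208 221 143 138]
t 20.07 pos [ 0.6721 -0.1436  0.0027] F [ 0.2 -0.1  0.9] grip 59.1 j7 -0.15
shift mm [ 106.9 -219.6  -88.8] rot deg [ 0.34  0.11 -0.  ] total 260.0
```

Call:
step_arm(motion=[[0,0,-20,0.3,0.1,0],[0,0,-35,0,0,0],[0,0,-35,0,0,0],[21,-43,0,0,0,0],[21,-43,0,0,0,0],[21,-43,0,0,0,0],[21,-43,0,0,0,0],[21,-43,0,0,0,0],[0,0,0,0,0,0],[0,0,0,0,0,0]])

```text
clock: 21.32
position: [0.4536, -0.0351, 0.1053]
ee_rot: [0.707, 0.707, 0.001, 0.005]
ft_force: [1.1, 0.4, -0.2]
grip_width: 0.69
```

```bash
python3 shot.py w17; python3 -c "
from h import *
plan([0.452,-0.0368,0.034])"
```

```text
t 21.32 pos [ 0.4536 -0.0351  0.1053] grip 58.9 tcp px [278. 281.] down [ 0.008 -0.006 -1.   ]
bamboo px [273. 180.] c [ 0.4531 -0.0375] d mm 57.3 res mm 0.8 bbox [240 174  71  20]
bamboo px [278. 325.] c [ 0.4551 -0.1053] d mm 58.6 res mm 1.12 bbox [239 309  80  27]
t 21.38 pos [ 0.4536 -0.0349  0.1052] F [ 0.9 -0.2 -1.1] grip 58.7 j7 -0.13
shift mm [-1.5 -2.2 71.2] rot deg [0.45 0.32 0.07] total 71.0
```

View pics/w17.png

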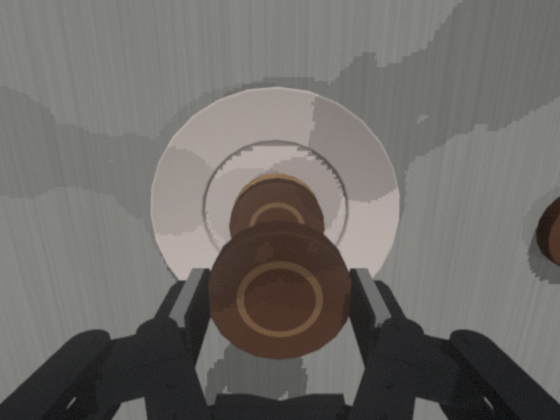

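Call:
step_arm(motion=[[-1,-2,25,0.4,0.3,0],[0,0,22,0,0,0],[0,0,12,0,0,0],[0,0,0,0,0,0],[0,0,0,0,0,0]])

```text
clock: 22.0
position: [0.4563, -0.0365, 0.0465]
ee_rot: [0.707, 0.707, 0.002, 0.001]
ft_force: [0.2, 0.6, -1.1]
grip_width: 0.693
```

```bash
python3 -c "
from h import *
plan([0.452,-0.0368,0.034])"
```

```text
t 22.0 pos [ 0.4563 -0.0365  0.0465] F [ 0.2  0.6 -1.1] grip 59.2 j7 -0.21
shift mm [-0.3 -4.4 12.5] rot deg [ 0.24 -0.12 -0.01] total 13.0
```

Call:
step_arm(motion=[[0,-4,4,0.2,-0.1,0],[0,0,4,0,0,0],[0,0,0,0,0,0],[0,0,0,0,0,0]])

```text
clock: 22.5
position: [0.4529, -0.0368, 0.0393]
ee_rot: [0.707, 0.707, 0.001, 0.001]
ft_force: [-0.1, -0.9, -1.3]
grip_width: 0.689
```

```bash
python3 -c "
from h import *
plan([0.452,-0.0368,0.034])"
```

```text
t 22.5 pos [ 0.4529 -0.0368  0.0393] F [-0.1 -0.9 -1.3] grip 58.9 j7 -0.22
shift mm [-0.  -0.9  5.3] rot deg [ 0.14  0.04 -0.02] total 5.0
```

Call:
step_arm(motion=[[0,-1,3,0.1,0,0],[0,0,2,0,0,0],[0,0,0,0,0,0],[0,0,0,0,0,0]])

```text
clock: 23.0
position: [0.4519, -0.0368, 0.034]
ee_rot: [0.707, 0.707, -0.0, 0.001]
ft_force: [0.9, 0.1, -1.9]
grip_width: 0.691
```

```bash
python3 -c "
from h import *
plan([0.452,-0.0368,0.034])"
```

```text
t 23.0 pos [ 0.4519 -0.0368  0.034 ] F [ 0.9  0.1 -1.9] grip 59.0 j7 -0.23
shift mm [ 0.   0.1 -0. ] rot deg [ 0.04  0.04 -0.03] total 0.0
```

Release, rise, and look on the way to the next weight at about (0.675, -0.051).

Call:
step_arm(motion=[[0,0,0,0,0,0],[0,0,0,0,0,0],[0,0,0,0,0,0],[0,0,-15,0,0,0],[0,0,-30,0,0,0],[0,0,-30,0,0,0],[-30,15,-30,0,0,0],[-30,35,0,0,0,0],[0,0,0,0,0,0]], jaw=85)

```text
clock: 24.12
position: [0.5045, -0.0977, 0.1487]
ee_rot: [0.706, 0.708, 0.001, 0.003]
ft_force: [-0.9, -0.0, -0.6]
grip_width: 0.995
```

```bash
python3 shot.py w18; python3 -c "
from h import *
i=np.load('pics/w18.npy',allow_pickle=True).item(); im=cv2.imread('pics/w18.png')
wmeas(im,i,('brown',),.031)
plan([0.674,-0.051,0.08])"
```

```text
t 24.12 pos [ 0.5045 -0.0977  0.1487] grip 85.0 tcp px [278. 281.] down [ 0.005 -0.002 -1.   ]
brown px [201. 122.] c [ 0.4472 -0.0415] d mm 67.0 res mm 0.3 bbox [155  77  95  92]
brown px [499. 134.] c [ 0.6719 -0.0499] d mm 62.3 res mm 0.93 bbox [456  95  87  81]
brown px [201. 122.] c [ 0.4536 -0.0388] d mm 59.5 res mm 0.27 bbox [155  77  95  92]
brown px [499. 134.] c [ 0.6531 -0.0463] d mm 55.3 res mm 0.83 bbox [456  95  87  81]
t 24.18 pos [ 0.5039 -0.0961  0.149 ] F [-0.3  2.1 -0.7] grip 85.5 j7 -0.04
shift mm [ 44.6 169.9  69.8] rot deg [0.31 0.13 0.22] total 189.0
```

View pics/w18.png

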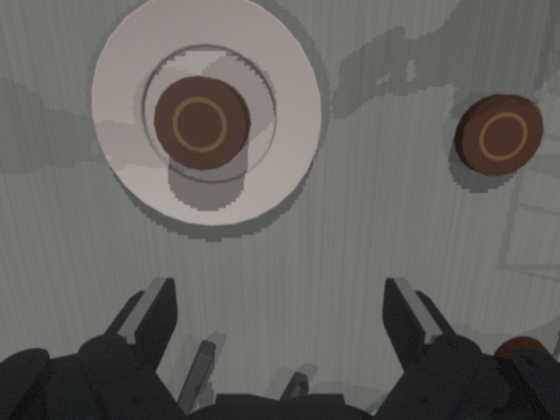

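Call:
step_arm(motion=[[11,42,0,0.3,0.1,0.2],[11,42,15,0,0,0],[11,42,25,0,0,0],[10,42,25,0,0,0],[0,0,0,0,0,0],[0,0,0,0,0,0]])

```text
clock: 24.92
position: [0.674, -0.0478, 0.0872]
ee_rot: [0.706, 0.708, 0.0, 0.0]
ft_force: [0.1, -0.4, 1.1]
grip_width: 0.998
```

```bash
python3 shot.py w19; python3 -c "
from h import *
plan([0.675,-0.051,0.0])"
```

```text
t 24.93 pos [ 0.674  -0.0478  0.0872] grip 85.2 tcp px [278. 281.] down [ 0.001 -0.    -1.   ]
brown px [280. 223.] c [ 0.6753 -0.0488] d mm 60.2 res mm 0.43 bbox [234 177  94  92]
t 24.98 pos [ 0.6738 -0.0479  0.0871] F [ 0.4  0.2 -0.2] grip 85.3 j7 -0.27
shift mm [-3.1  1.1 87.1] rot deg [0.05 0.02 0.2 ] total 87.0
```

View pics/w19.png

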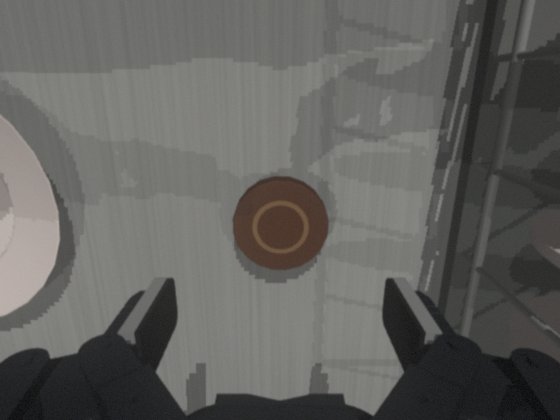

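Call:
step_arm(motion=[[-1,1,25,0,0,0.2],[0,0,25,0,0,0],[0,0,23,0,0,0],[0,0,0,0,0,0],[0,0,0,0,0,0]])

```text
clock: 25.6
position: [0.6749, -0.0515, 0.0198]
ee_rot: [0.708, 0.706, 0.002, 0.004]
ft_force: [-0.1, -0.2, 0.1]
grip_width: 0.995
```

```bash
python3 shot.py w20; python3 -c "
from h import *
plan([0.675,-0.049,0.0])"
```

```text
t 25.6 pos [ 0.6749 -0.0515  0.0198] grip 84.9 tcp px [278. 281.] down [ 0.009 -0.003 -1.   ]
brown px [278. 265.] c [ 0.6753 -0.0482] d mm 60.9 res mm 0.68 bbox [213 202 132 126]
white px [163. 175.] c [ 0.6413 -0.0272] d mm 165.7 res mm 5.27 bbox [  0   0 351 410]
t 25.65 pos [ 0.6749 -0.0515  0.0197] F [-0.3 -0.1  0.1] grip 85.0 j7 -0.31
shift mm [ 2.6 -0.  19.7] rot deg [ 0.49  0.2  -0.12] total 20.0
```

Call:
step_arm(motion=[[3,0,7,0.4,0.2,-0.1],[0,0,7,0,0,0],[0,0,3,0,0,0],[0,0,1,0,0,0],[0,0,0,0,0,0]])

```text
clock: 26.28
position: [0.6757, -0.0481, 0.0017]
ee_rot: [0.707, 0.707, 0.001, 0.001]
ft_force: [-0.2, 0.1, -0.5]
grip_width: 0.999
```

Call:
step_arm(motion=[[0,0,0,0,0,0],[0,0,0,0,0,0],[0,0,0,0,0,0],[0,0,0,0,0,0],[0,0,0,0,0,0]], jaw=55)

```text
clock: 26.9
position: [0.6762, -0.0482, 0.0027]
ee_rot: [0.707, 0.707, 0.001, 0.001]
ft_force: [0.7, 0.2, 0.4]
grip_width: 0.688
```

```bash
python3 shot.py w21; python3 -c "
from h import *
plan([0.452,-0.0365,0.09])"
```

```text
t 26.9 pos [ 0.6762 -0.0482  0.0027] grip 58.7 tcp px [278. 281.] down [ 0.004  0.    -1.   ]
brown px [279. 290.] c [ 0.6769 -0.0478] d mm 61.4 res mm 0.84 bbox [208 221 144 137]
white px [183. 146.] c [ 0.6552 -0.0298] d mm 182.7 res mm 7.03 bbox [  0   0 519 391]
t 26.95 pos [ 0.6762 -0.0481  0.0027] F [-0.1  0.4  1. ] grip 58.9 j7 -0.31
shift mm [  11.5 -223.9  -88.2] rot deg [ 0.23 -0.01 -0.02] total 241.0
```

Call:
step_arm(motion=[[0,0,-20,0.2,0,0],[0,0,-40,0,0,0],[0,0,-45,0,0,0],[2,-44,0,0,0,0],[2,-44,0,0,0,0],[2,-44,0,0,0,0],[2,-44,0,0,0,0],[2,-44,0,0,0,0],[0,0,0,0,0,0],[0,0,0,0,0,0]])

```text
clock: 28.2
position: [0.4524, -0.0367, 0.1207]
ee_rot: [0.707, 0.708, 0.001, 0.005]
ft_force: [-0.1, 0.3, -1.3]
grip_width: 0.692
```

```bash
python3 -c "
from h import *
plan([0.4515,-0.0368,0.048])"
```

```text
t 28.2 pos [ 0.4524 -0.0367  0.1207] F [-0.1  0.3 -1.3] grip 59.1 j7 -0.11
shift mm [ 0.3 -1.5 72.7] rot deg [0.48 0.34 0.07] total 73.0
```

Call:
step_arm(motion=[[0,-1,25,0.4,0.3,0],[0,-3,22,0,0,0],[0,0,12,0,0,0],[0,0,0,0,0,0],[0,0,0,0,0,0]])

```text
clock: 28.82
position: [0.4541, -0.0356, 0.0631]
ee_rot: [0.706, 0.708, 0.003, 0.002]
ft_force: [-0.4, -0.2, -0.6]
grip_width: 0.688
```

```bash
python3 shot.py w22; python3 -c "
from h import *
plan([0.4515,-0.0368,0.048])"
```

```text
t 28.82 pos [ 0.4541 -0.0356  0.0631] grip 58.7 tcp px [278. 281.] down [ 0.006  0.001 -1.   ]
bamboo px [274. 198.] c [ 0.453  -0.0368] d mm 56.3 res mm 1.02 bbox [231 190  89  26]
t 28.88 pos [ 0.4541 -0.0357  0.0631] F [-0.2  0.4 -0.9] grip 58.8 j7 -0.19
shift mm [-1.1 -2.8 15.1] rot deg [ 0.38 -0.07  0.16] total 15.0
```

View pics/w22.png

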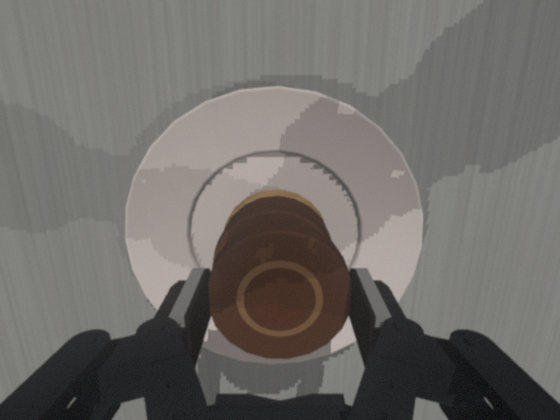

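Call:
step_arm(motion=[[-1,-3,5,0.3,0,0.1],[0,0,5,0,0,0],[0,0,0,0,0,0],[0,0,0,0,0,0]])

```text
clock: 29.38
position: [0.4516, -0.0371, 0.0533]
ee_rot: [0.707, 0.707, 0.001, 0.001]
ft_force: [0.7, -0.2, -1.2]
grip_width: 0.693
```

```bash
python3 -c "
from h import *
plan([0.4515,-0.0368,0.048])"
```

```text
t 29.38 pos [ 0.4516 -0.0371  0.0533] F [ 0.7 -0.2 -1.2] grip 59.2 j7 -0.21
shift mm [ 0.3 -0.1  5.3] rot deg [ 0.14 -0.02  0.03] total 5.0
```

Call:
step_arm(motion=[[0,0,3,0.1,0,0],[0,0,2,0,0,0],[0,0,0,0,0,0],[0,0,0,0,0,0]])

```text
clock: 29.88
position: [0.4517, -0.0371, 0.0481]
ee_rot: [0.707, 0.707, 0.0, 0.0]
ft_force: [-0.4, 0.4, -1.4]
grip_width: 0.688
```

```bash
python3 -c "
from h import *
plan([0.4515,-0.0368,0.048])"
```

```text
t 29.88 pos [ 0.4517 -0.0371  0.0481] F [-0.4  0.4 -1.4] grip 58.8 j7 -0.22
shift mm [ 0.3 -0.2  0.1] rot deg [ 0.04 -0.02  0.03] total 0.0
```

Call:
step_arm(motion=[[0,0,0,0,0,0],[0,0,0,0,0,0],[0,0,0,0,0,0],[0,0,-15,0,0,0],[0,0,-30,0,0,0],[0,0,-30,0,0,0],[40,16,-10,0,0,0],[48,20,0,0,0,0],[48,20,0,0,0,0],[48,20,0,0,0,0],[44,20,0,0,0,0],[0,0,0,0,0,0],[0,0,0,0,0,0]], jaw=85)

```text
clock: 31.5
position: [0.5529, 0.1968, 0.1465]
ee_rot: [0.709, 0.706, 0.003, 0.003]
ft_force: [0.4, -1.2, -0.1]
grip_width: 0.996
```

```bash
python3 shot.py w23;python3 shot.py t1 top; python3 -c "
from h import *
plan([0.552,0.199,0.08])"
```

```text
t 31.5 pos [0.5529 0.1968 0.1465] grip 85.1 tcp px [278. 281.] down [ 0.008  0.001 -1.   ]
brown px [273. 191.] c [0.55   0.2011] d mm 59.7 res mm 0.26 bbox [236 154  76  75]
brown px [400. 201.] c [0.6677 0.182 ] d mm 62.9 res mm 0.95 bbox [379 174  77  78]
red px [415. 206.] c [0.6672 0.1829] d mm 61.5 res mm 0.76 bbox [381 176  79  75]
white px [121.  89.] c [0.4517 0.2798] d mm 161.9 res mm 23.36 bbox [  0   0 302 193]
t 31.55 pos [0.5528 0.1969 0.1466] grip 85.2 tcp px [197. 195.] down [ 0.009  0.001 -1.   ]
brown px [358. 137.] c [ 0.7503 -0.2757] d mm 64.2 res mm 6.38 bbox [348 126  21  23]
brown px [114. 178.] c [0.6304 0.4806] d mm 66.9 res mm 3.43 bbox [101 166  26  23]
brown px [284. 234.] c [ 0.451 -0.04 ] d mm 54.2 res mm 0.61 bbox [275 225  19  18]
white px [283. 235.] c [ 0.4485 -0.0367] d mm 169.0 res mm 0.94 bbox [255 206  57  58]
t 31.6 pos [0.5529 0.1963 0.1465] F [-0.6 -0.2  0.2] grip 85.2 j7 -0.71
shift mm [ 2.6 -1.5 66.5] rot deg [ 0.5  -0.04 -0.3 ] total 67.0
```

View pics/w23.png

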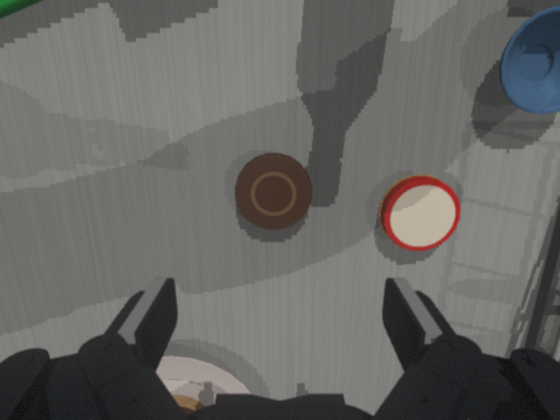

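View pics/t1.png

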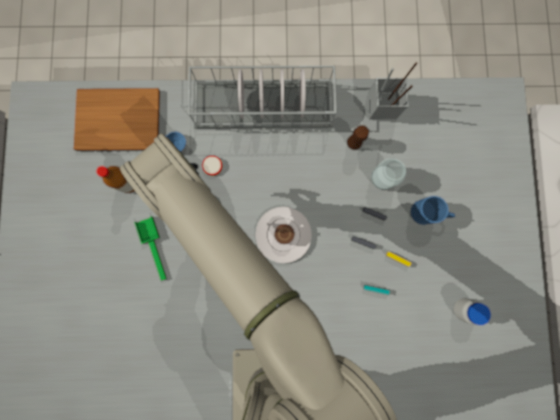

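Call:
step_arm(motion=[[4,-2,25,0.5,0,-0.3],[0,-1,25,0,0,0],[0,0,18,0,0,0],[0,0,0,0,0,0],[0,0,0,0,0,0]])

```text
clock: 32.22
position: [0.5499, 0.1959, 0.0752]
ee_rot: [0.709, 0.705, -0.001, 0.0]
ft_force: [0.1, 0.6, 0.3]
grip_width: 0.996
```

```bash
python3 shot.py w24; python3 -c "
from h import *
plan([0.55,0.201,0.0])
im=cv2.imread('pics/w23.png')[150:270,350:490]; cv2.imwrite('pics/c3.png',cv2.resize(im,None,fx=4,fy=4))"
```

```text
t 32.23 pos [0.5499 0.1959 0.0752] grip 85.1 tcp px [278. 281.] down [-0.001 -0.002 -1.   ]
brown px [278. 220.] c [0.5499 0.2014] d mm 60.2 res mm 0.45 bbox [229 171 100  98]
brown px [436. 239.] c [0.6674 0.1826] d mm 63.3 res mm 1.51 bbox [415 199  89  98]
bamboo px [448. 210.] c [0.6638 0.1856] d mm 58.4 res mm 0.38 bbox [416 198  81  45]
red px [463. 237.] c [0.6665 0.1835] d mm 62.5 res mm 1.1 bbox [421 200 103  96]
t 32.27 pos [0.5499 0.1958 0.0752] F [-0.7  1.  -0.3] grip 85.1 j7 -0.76
shift mm [ 5.3  0.1 75.2] rot deg [-0.05  0.12 -0.29] total 75.0
```

View pics/c3.png

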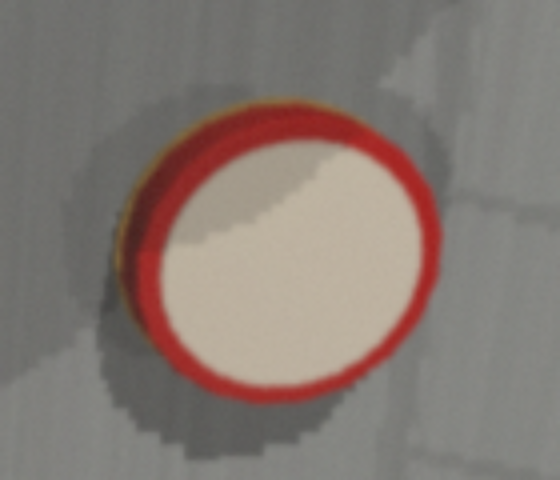

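Call:
step_arm(motion=[[5,0,25,0,0.1,-0.3],[0,0,25,0,0,0],[0,0,14,0,0,0],[0,0,0,0,0,0],[0,0,0,0,0,0]])

```text
clock: 32.9
position: [0.5531, 0.2019, 0.014]
ee_rot: [0.707, 0.707, 0.003, 0.002]
ft_force: [0.1, 0.6, 0.7]
grip_width: 0.995
```

```bash
python3 shot.py w25; python3 -c "
from h import *
plan([0.55,0.2015,0.0])"
```

```text
t 32.9 pos [0.5531 0.2019 0.014 ] grip 85.0 tcp px [278. 281.] down [ 0.006  0.001 -1.   ]
brown px [270. 277.] c [0.5498 0.2023] d mm 61.2 res mm 0.74 bbox [203 212 135 129]
bamboo px [494. 265.] c [0.6614 0.188 ] d mm 56.5 res mm 0.58 bbox [450 248 110  68]
white px [274. 181.] c [0.5457 0.2287] d mm 163.6 res mm 20.86 bbox [  0   0 560 408]
t 32.95 pos [0.5531 0.2019 0.014 ] F [-0.4  0.   0.1] grip 85.2 j7 -0.81
shift mm [-0.4 -3.2 14. ] rot deg [ 0.34 -0.08 -0.04] total 14.0
```

Call:
step_arm(motion=[[0,-3,6,0.3,0,0],[0,0,5,0,0,0],[0,0,1,0,0,0],[0,0,0,0,0,0]])

```text
clock: 33.45
position: [0.5505, 0.202, 0.0022]
ee_rot: [0.707, 0.707, 0.001, 0.0]
ft_force: [-0.5, 0.1, -0.0]
grip_width: 0.996
```

Call:
step_arm(motion=[[0,0,0,0,0,0],[0,0,0,0,0,0],[0,0,0,0,0,0],[0,0,0,0,0,0],[0,0,0,0,0,0]], jaw=55)

```text
clock: 34.08
position: [0.5507, 0.2021, 0.0033]
ee_rot: [0.707, 0.707, 0.001, 0.0]
ft_force: [-0.1, -0.5, 0.2]
grip_width: 0.682
```

```bash
python3 shot.py w26; python3 -c "
from h import *
plan([0.452,-0.0368,0.15])"
```

```text
t 34.08 pos [0.5507 0.2021 0.0033] grip 58.2 tcp px [278. 281.] down [ 0.002  0.001 -1.   ]
brown px [279. 289.] c [0.5513 0.2025] d mm 61.3 res mm 0.81 bbox [208 220 144 137]
bamboo px [507. 277.] c [0.66   0.1893] d mm 54.3 res mm 0.78 bbox [466 258  94  71]
t 34.12 pos [0.5507 0.2021 0.0033] F [-0.5 -0.3  0.7] grip 58.6 j7 -0.82
shift mm [-238.8  -98.1 -147.2] rot deg [ 0.13 -0.07 -0.06] total 297.0
```

Call:
step_arm(motion=[[0,0,-20,0.1,0,0],[0,0,-45,0,0,0],[0,0,-45,0,0,0],[0,0,-30,0,0,0],[-40,-16,0,0,0,0],[-40,-16,0,0,0,0],[-40,-16,0,0,0,0],[-40,-16,0,0,0,0],[-40,-17,0,0,0,0],[-38,-17,0,0,0,0],[0,0,0,0,0,0],[0,0,0,0,0,0]])

```text
clock: 35.62
position: [0.451, -0.0388, 0.1596]
ee_rot: [0.705, 0.709, 0.003, 0.004]
ft_force: [-0.4, 0.8, -0.8]
grip_width: 0.693
```

```bash
python3 shot.py w27; python3 -c "
from h import *
plan([0.4515,-0.0368,0.0623])"
```

```text
t 35.62 pos [ 0.451  -0.0388  0.1596] grip 59.2 tcp px [278. 281.] down [ 0.01 -0.   -1.  ]
bamboo px [277. 324.] c [ 0.4535 -0.1414] d mm 70.8 res mm 1.63 bbox [240 308  77  27]
t 35.67 pos [ 0.4511 -0.0388  0.1595] F [ 0.   0.2 -0.5] grip 58.9 j7 -0.05
shift mm [ 2.  -0.5 97.2] rot deg [0.54 0.02 0.36] total 97.0
```

View pics/w27.png

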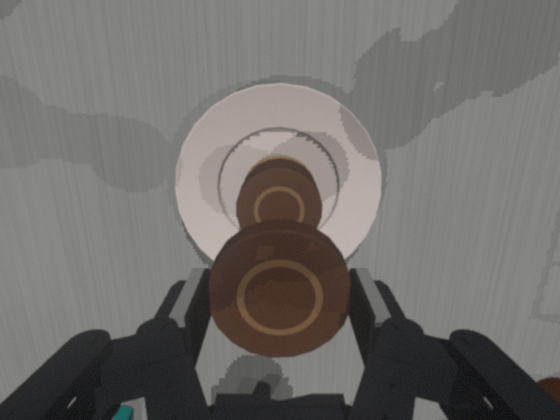

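Call:
step_arm(motion=[[2,-1,25,0.5,0,0.3],[0,-2,25,0,0,0],[0,-1,22,0,0,0],[0,0,8,0,0,0],[0,0,0,0,0,0],[0,0,0,0,0,0]])

```text
clock: 36.42
position: [0.4508, -0.0302, 0.0802]
ee_rot: [0.703, 0.711, 0.002, 0.001]
ft_force: [-0.1, -0.8, -1.5]
grip_width: 0.686
```

```bash
python3 -c "
from h import *
plan([0.4515,-0.0368,0.0623])"
```

```text
t 36.42 pos [ 0.4508 -0.0302  0.0802] F [-0.1 -0.8 -1.5] grip 58.6 j7 -0.18
shift mm [-6.6  0.6 17.9] rot deg [ 0.26 -0.11  0.65] total 19.0
```

Call:
step_arm(motion=[[-6,1,5,0.2,-0.1,0.6],[0,0,5,0,0,0],[0,0,1,0,0,0],[0,0,0,0,0,0],[0,0,0,0,0,0]])

```text
clock: 37.05
position: [0.4529, -0.0371, 0.0697]
ee_rot: [0.707, 0.707, 0.001, 0.001]
ft_force: [-0.3, 0.4, -0.4]
grip_width: 0.685
```

```bash
python3 -c "
from h import *
plan([0.4515,-0.0368,0.0623])"
```

```text
t 37.05 pos [ 0.4529 -0.0371  0.0697] F [-0.3  0.4 -0.4] grip 58.5 j7 -0.21
shift mm [ 0.3 -1.4  7.4] rot deg [ 0.16  0.06 -0.03] total 8.0
```

Call:
step_arm(motion=[[0,-1,4,0.1,0,0],[0,0,3,0,0,0],[0,0,0,0,0,0],[0,0,0,0,0,0]])

```text
clock: 37.55
position: [0.4518, -0.0371, 0.0622]
ee_rot: [0.707, 0.707, -0.0, 0.001]
ft_force: [-0.5, 0.1, -0.0]
grip_width: 0.689
```

```bash
python3 -c "
from h import *
plan([0.4515,-0.0368,0.0623])"
```

```text
t 37.55 pos [ 0.4518 -0.0371  0.0622] F [-0.5  0.1 -0. ] grip 58.8 j7 -0.22
shift mm [ 0.3 -0.3 -0.1] rot deg [ 0.05  0.06 -0.03] total 0.0
```

Call:
step_arm(motion=[[0,0,0,0,0,0],[0,0,0,0,0,0],[0,0,0,0,0,0],[0,0,-15,0,0,0],[0,0,-30,0,0,0],[0,0,-35,0,0,0],[-30,0,-25,0,0,0],[-25,0,0,0,0,0],[0,0,0,0,0,0]], jaw=85)

```text
clock: 38.67
position: [0.453, -0.0918, 0.1763]
ee_rot: [0.706, 0.708, 0.001, 0.003]
ft_force: [-0.1, 0.4, -1.1]
grip_width: 0.993
```

```bash
python3 shot.py w28; python3 -c "
from h import *
i=np.load('pics/w28.npy',allow_pickle=True).item(); im=cv2.imread('pics/w28.png')
wmeas(im,i,('brown',),.059)
plan([0.669,0.18,0.17])"; python3 shot.py s1 scene
```

```text
t 38.67 pos [ 0.453  -0.0918  0.1763] grip 84.8 tcp px [278. 281.] down [ 0.005 -0.002 -1.   ]
brown px [277. 132.] c [ 0.4525 -0.0456] d mm 73.0 res mm 0.19 bbox [233  87  89  91]
brown px [277. 132.] c [ 0.4526 -0.039 ] d mm 58.8 res mm 0.15 bbox [233  87  89  91]
t 38.73 pos [ 0.4532 -0.0906  0.1764] F [0.4 0.7 1.2] grip 84.9 j7 0.06
shift mm [269.5 217.    7. ] rot deg [0.31 0.11 0.27] total 346.0
t 38.73 pos [ 0.4532 -0.0906  0.1764] grip 84.9 tcp px [235. 175.] down [ 0.005 -0.002 -1.   ]
bamboo px [119. 241.] c [ 0.3722 -0.3836] d mm 58.3 res mm 8.95 bbox [103 237  32  10]
white px [120. 130.] c [-0.165 -0.264] d mm 167.1 res mm 24.51 bbox [ 77 118  85  24]
white px [369. 153.] c [0.3126 0.3946] d mm 143.4 res mm 10.83 bbox [335 141  52  28]
white px [ 36. 215.] c [ 0.1761 -0.5134] d mm 183.5 res mm 16.73 bbox [ 18 185  44  60]
white px [259. 219.] c [ 0.4459 -0.0214] d mm 186.1 res mm 10.31 bbox [219 192  84  53]
white px [319. 259.] c [0.6395 0.0364] d mm 164.0 res mm 25.37 bbox [267 227  97  61]
white px [208. 301.] c [ 0.6726 -0.2433] d mm 141.3 res mm 16.98 bbox [176 272  72  69]
white px [354. 305.] c [ 0.7983 -0.0556] d mm 199.4 res mm 4.61 bbox [328 283  41  55]
```

View pics/w28.png

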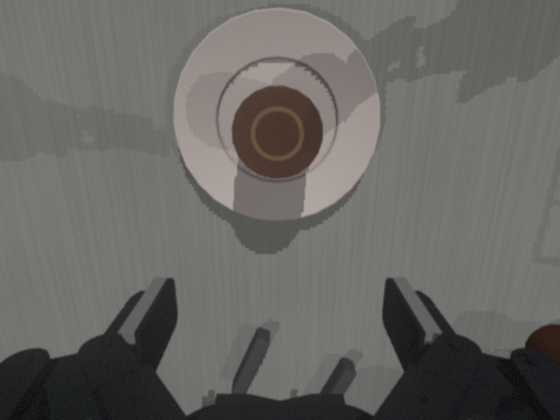

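View pics/s1.png

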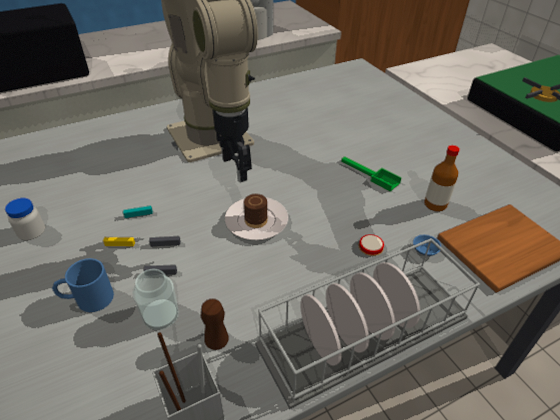

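Call:
step_arm(motion=[[45,36,0,0.3,0.1,0.3],[45,36,0,0,0,0],[45,36,0,0,0,0],[45,36,0,0,0,0],[45,36,15,0,0,0],[42,34,30,0,0,0],[0,0,30,0,0,0],[0,0,0,0,0,0],[0,0,0,0,0,0]])

```text
clock: 39.9
position: [0.6685, 0.1951, 0.1004]
ee_rot: [0.705, 0.709, 0.0, -0.003]
ft_force: [1.0, -0.6, 0.6]
grip_width: 0.995
```

```bash
python3 shot.py w29; python3 -c "
from h import *
plan([0.669,0.18,0.0])"
```

```text
t 39.9 pos [0.6685 0.1951 0.1004] grip 85.0 tcp px [278. 281.] down [-0.004  0.005 -1.   ]
brown px [280. 226.] c [0.6692 0.1823] d mm 63.0 res mm 0.62 bbox [235 188  90  90]
red px [280. 223.] c [0.6692 0.1831] d mm 60.7 res mm 0.6 bbox [236 190  88  87]
t 39.95 pos [0.6685 0.1946 0.1004] F [ 0.4 -0.4 -0.3] grip 85.2 j7 -0.67
shift mm [-15.1   0.8 100.3] rot deg [-0.23 -0.28  0.25] total 101.0
```

View pics/w29.png

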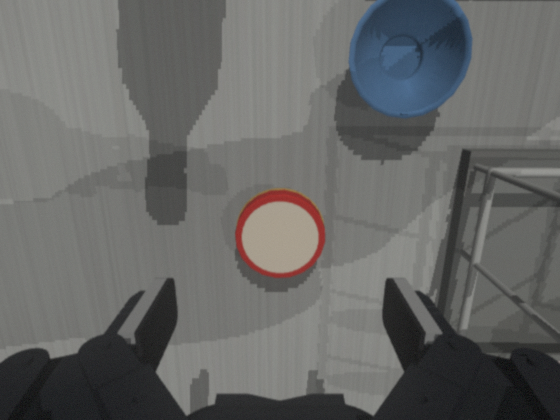

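Call:
step_arm(motion=[[-7,0,30,-0.2,-0.3,0.2],[-6,0,30,0,0,0],[0,0,22,0,0,0],[0,0,0,0,0,0],[0,0,0,0,0,0]])

```text
clock: 40.58
position: [0.6723, 0.1802, 0.0248]
ee_rot: [0.708, 0.706, 0.004, 0.003]
ft_force: [0.8, -0.1, 1.2]
grip_width: 0.995
```

```bash
python3 shot.py w30; python3 -c "
from h import *
plan([0.6692,0.182,0.0])"
```

```text
t 40.58 pos [0.6723 0.1802 0.0248] grip 85.0 tcp px [278. 281.] down [ 0.01   0.001 -1.   ]
brown px [271. 250.] c [0.6692 0.1821] d mm 63.1 res mm 0.72 bbox [205 199 132 127]
bamboo px [274. 211.] c [0.6693 0.1856] d mm 58.3 res mm 0.32 bbox [211 197 123  50]
red px [271. 247.] c [0.6692 0.1832] d mm 61.1 res mm 0.69 bbox [207 200 129 125]
t 40.62 pos [0.6722 0.1802 0.0248] F [-0.4  0.3  0.2] grip 85.1 j7 -0.7
shift mm [ 1.8 -3.2 24.7] rot deg [ 0.56 -0.07 -0.2 ] total 25.0
```

Call:
step_arm(motion=[[2,-3,8,0.5,0,-0.2],[0,0,8,0,0,0],[0,0,5,0,0,0],[0,0,1,0,0,0],[0,0,0,0,0,0]])

```text
clock: 41.25
position: [0.6696, 0.1831, 0.0026]
ee_rot: [0.707, 0.707, 0.001, 0.0]
ft_force: [-0.1, -0.0, 0.5]
grip_width: 0.996
```

Call:
step_arm(motion=[[0,0,0,0,0,0],[0,0,0,0,0,0],[0,0,0,0,0,0],[0,0,0,0,0,0],[0,0,0,0,0,0]], jaw=55, force=40)

```text
clock: 41.88
position: [0.67, 0.1833, 0.0035]
ee_rot: [0.707, 0.707, 0.002, 0.0]
ft_force: [0.5, -0.4, 0.0]
grip_width: 0.705
```

```bash
python3 shot.py w31; python3 -c "
from h import *
plan([0.452,-0.0368,0.16])"
```

```text
t 41.88 pos [0.67   0.1833 0.0035] grip 60.2 tcp px [278. 281.] down [ 0.003  0.002 -1.   ]
brown px [279. 276.] c [0.6706 0.1824] d mm 63.5 res mm 0.8 bbox [206 221 148 140]
bamboo px [280. 234.] c [0.6706 0.1864] d mm 57.9 res mm 0.36 bbox [210 218 140  56]
red px [278. 273.] c [0.6705 0.1837] d mm 61.5 res mm 0.86 bbox [207 222 145 138]
t 41.92 pos [0.67   0.1832 0.0035] F [ 0.1 -0.2 -0.7] grip 59.8 j7 -0.7
shift mm [-219.6 -217.6 -157.7] rot deg [ 0.17 -0.12  0.02] total 347.0
```

View pics/w31.png

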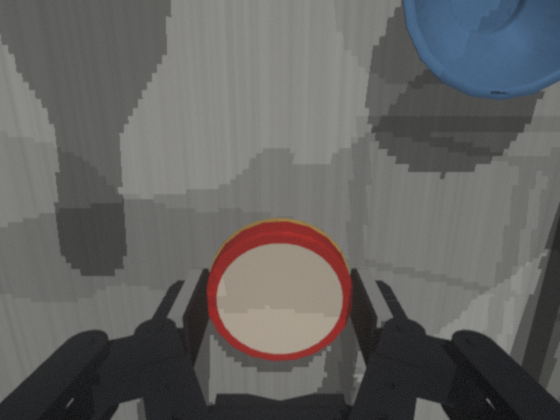

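Call:
step_arm(motion=[[0,0,-20,0.2,0,0],[0,0,-50,0,0,0],[0,0,-50,0,0,0],[0,0,-42,0,0,0],[-36,-36,0,0,0,0],[-36,-36,0,0,0,0],[-36,-36,0,0,0,0],[-36,-36,0,0,0,0],[-36,-36,0,0,0,0],[-36,-36,0,0,0,0],[0,0,0,0,0,0],[0,0,0,0,0,0]])

```text
clock: 43.42
position: [0.4496, -0.0366, 0.1823]
ee_rot: [0.706, 0.708, 0.002, 0.004]
ft_force: [0.1, 0.2, -0.5]
grip_width: 0.704
```

```bash
python3 shot.py w32; python3 -c "
from h import *
plan([0.4515,-0.0368,0.0765])"
```

```text
t 43.42 pos [ 0.4496 -0.0366  0.1823] grip 60.2 tcp px [278. 281.] down [ 0.009 -0.003 -1.   ]
brown px [546. 377.] c [ 0.7299 -0.2625] d mm 59.1 res mm 2.16 bbox [524 363  36  39]
t 43.48 pos [ 0.4497 -0.0364  0.1822] F [ 0.3 -1.   0.1] grip 59.8 j7 -0.03
shift mm [-1.000e-01  1.000e+00  1.057e+02] rot deg [0.48 0.14 0.18] total 106.0
```

View pics/w32.png

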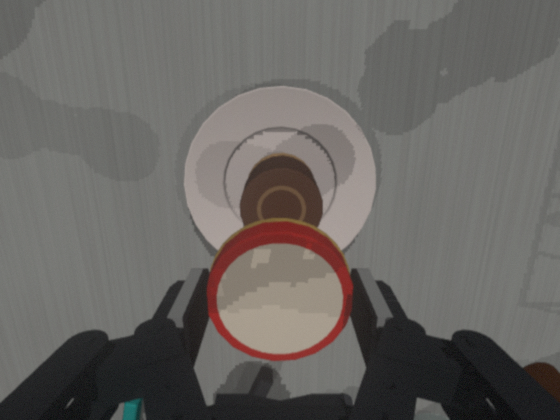

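Call:
step_arm(motion=[[-1,0,25,0.5,0.1,0.2],[-1,-1,25,0,0,0],[-1,-1,25,0,0,0],[0,0,12,0,0,0],[0,0,0,0,0,0],[0,0,0,0,0,0]])

```text
clock: 44.22
position: [0.4528, -0.0313, 0.0954]
ee_rot: [0.702, 0.712, 0.003, -0.0]
ft_force: [0.4, 0.2, -0.7]
grip_width: 0.705
```

```bash
python3 -c "
from h import *
plan([0.4515,-0.0368,0.0765])"
```

```text
t 44.23 pos [ 0.4528 -0.0313  0.0954] F [ 0.4  0.2 -0.7] grip 60.2 j7 -0.19
shift mm [-5.6 -1.5 18.8] rot deg [ 0.19 -0.26  0.77] total 20.0
```

Call:
step_arm(motion=[[-5,-1,5,0.2,-0.2,0.7],[0,0,5,0,0,0],[0,0,1,0,0,0],[0,0,0,0,0,0],[0,0,0,0,0,0]])

```text
clock: 44.85
position: [0.4529, -0.0371, 0.0851]
ee_rot: [0.707, 0.707, 0.0, 0.001]
ft_force: [-0.4, -0.2, -0.2]
grip_width: 0.703
```

```bash
python3 -c "
from h import *
plan([0.4515,-0.0368,0.0765])"
```

```text
t 44.85 pos [ 0.4529 -0.0371  0.0851] F [-0.4 -0.2 -0.2] grip 60.0 j7 -0.21
shift mm [ 0.3 -1.4  8.6] rot deg [ 0.11  0.03 -0.03] total 9.0
```

Call:
step_arm(motion=[[0,-1,4,0.1,0,0],[0,0,4,0,0,0],[0,0,0,0,0,0],[0,0,0,0,0,0]])

```text
clock: 45.35
position: [0.4518, -0.0371, 0.0765]
ee_rot: [0.707, 0.707, -0.0, 0.0]
ft_force: [0.0, 0.6, -0.0]
grip_width: 0.705
```

```bash
python3 -c "
from h import *
plan([0.4515,-0.0368,0.0765])"
```

```text
t 45.35 pos [ 0.4518 -0.0371  0.0765] F [ 0.   0.6 -0. ] grip 60.2 j7 -0.23
shift mm [ 0.3 -0.3 -0. ] rot deg [-0.    0.03 -0.02] total 0.0
```

Call:
step_arm(motion=[[0,0,0,0,0,0],[0,0,0,0,0,0],[0,0,0,0,0,0],[0,0,-15,0,0,0],[0,0,-30,0,0,0],[0,0,-35,0,0,0],[-30,0,-25,0,0,0],[-25,0,0,0,0,0],[0,0,0,0,0,0]], jaw=85)

```text
clock: 46.48
position: [0.4531, -0.0919, 0.1903]
ee_rot: [0.706, 0.708, 0.001, 0.002]
ft_force: [0.4, 0.2, -0.2]
grip_width: 0.995
```

```bash
python3 shot.py w33; python3 -c "
from h import *
i=np.load('pics/w33.npy',allow_pickle=True).item(); im=cv2.imread('pics/w33.png')
wmeas(im,i,('red',),.073)"; python3 shot.py t2 top;python3 shot.py s2 scene
```

```text
t 46.48 pos [ 0.4531 -0.0919  0.1903] grip 85.0 tcp px [278. 281.] down [ 0.004 -0.002 -1.   ]
white px [278.  99.] c [ 0.4524 -0.0368] d mm 167.4 res mm 0.4 bbox [177  11 204 201]
red px [276. 127.] c [ 0.4525 -0.039 ] d mm 58.9 res mm 0.2 bbox [232  86  90  92]
t 46.52 pos [ 0.4533 -0.0905  0.1904] grip 85.2 tcp px [305. 229.] down [ 0.004 -0.002 -1.   ]
brown px [358. 137.] c [ 0.7504 -0.2757] d mm 64.3 res mm 6.29 bbox [348 126  21  23]
brown px [115. 177.] c [0.6314 0.478 ] d mm 70.3 res mm 2.27 bbox [101 166  27  23]
white px [275. 235.] c [ 0.4491 -0.0359] d mm 166.7 res mm 0.75 bbox [255 206  37  65]
t 46.58 pos [ 0.4533 -0.0898  0.19  ] grip 85.1 tcp px [235. 170.] down [ 0.004 -0.001 -1.   ]
bamboo px [119. 241.] c [ 0.3719 -0.3835] d mm 57.9 res mm 8.66 bbox [103 237  32  10]
white px [362. 113.] c [0.1102 0.5469] d mm 181.7 res mm 24.51 bbox [329  98  67  27]
white px [148. 124.] c [-0.1197 -0.1658] d mm 155.2 res mm 20.6 bbox [117 114  67  24]
white px [380. 159.] c [0.375  0.4051] d mm 141.0 res mm 17.82 bbox [337 142  67  34]
white px [ 95. 184.] c [ 0.1716 -0.3977] d mm 184.5 res mm 19.59 bbox [ 45 171  98  32]
white px [ 36. 216.] c [ 0.1699 -0.5099] d mm 173.5 res mm 10.18 bbox [ 18 186  38  53]
white px [353. 304.] c [ 0.7979 -0.049 ] d mm 188.7 res mm 5.01 bbox [326 279  43  58]
white px [324. 313.] c [ 0.7957 -0.0972] d mm 155.9 res mm 9.32 bbox [301 289  40  61]
```

View pics/w33.png

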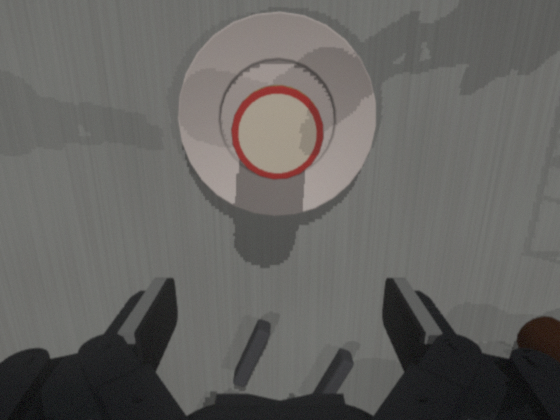

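View pics/s2.png

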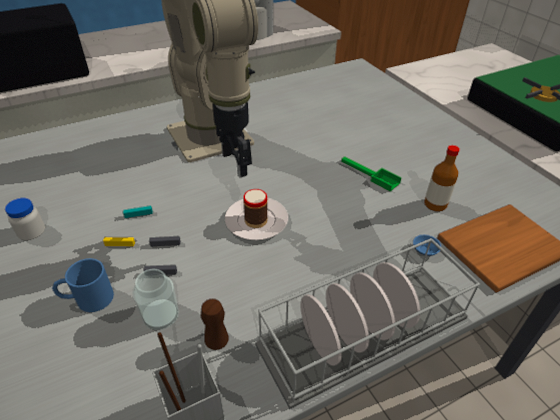

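View pics/t2.png

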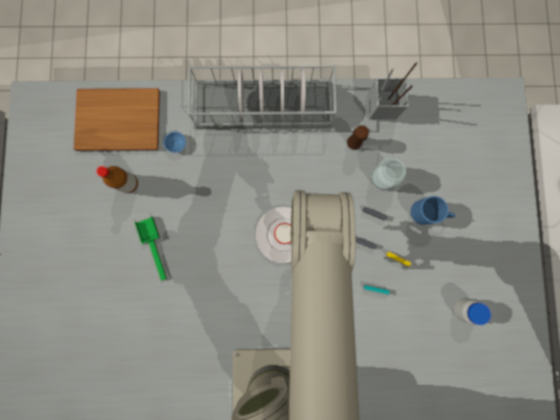

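```bash
python3 -c "
from h import *
i=np.load('pics/w2.npy',allow_pickle=True).item(); im=cv2.imread('pics/w2.png')
c=im[260:400,180:400]; cv2.imwrite('pics/c4.png',cv2.resize(c,None,fx=3.5,fy=3.5,interpolation=2))
H=hsv(im); 
for p in [(268,312),(265,330),(340,337),(262,345),(285,320),(320,330)]: print(p,H[p[1],p[0]])
"
```

```text
(268, 312) [135   8  67]
(265, 330) [ 0  0 63]
(340, 337) [100  12  63]
(262, 345) [ 42  12 109]
(285, 320) [ 23   9 114]
(320, 330) [ 45   9 108]
```

View pics/c4.png

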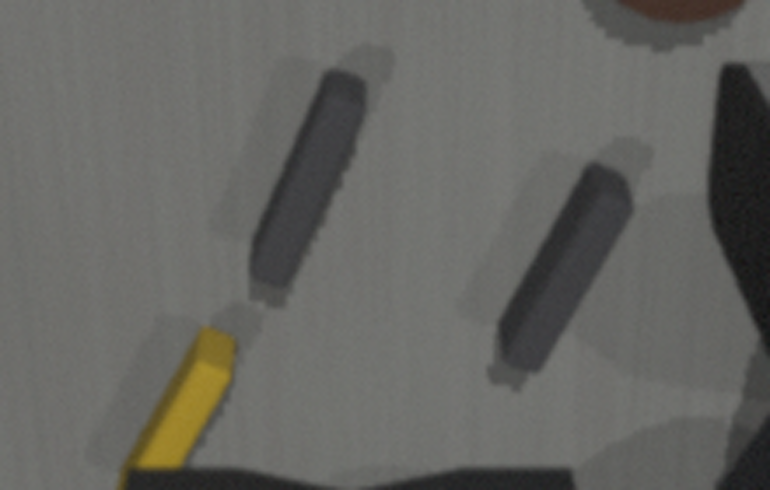

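```bash
python3 -c "
from h import *
i=np.load('pics/w2.npy',allow_pickle=True).item()
r={}
for n,a,b in [('a',(279.7,286.3),(257.1,341.4)),('b',(354.3,315.7),(329.1,365.1))]:
    A,B=ray(i,a,.022)[:2],ray(i,b,.022)[:2]; d=A-B; m=(A+B)/2; r[n]=m
    print(n,A.round(4),B.round(4),'len',np.linalg.norm(d).round(4),'mid',m.round(4),'x-axis yaw',np.degrees(np.arctan2(d[1],d[0]))-90)
d=r['b']-r['a']; print(d,np.linalg.norm(d),np.degrees(np.arctan2(d[1],d[0])),(r['a']+r['b'])/2)
it=manip.camera_info('top');im=cv2.imread('pics/t2.png');g=masks(im)['green'];
for _,st,c,m in comps(g,100):
    ys,xs=np.nonzero(m); P=np.array([ray(it,(x,y),.012)[:2] for x,y in zip(xs,ys)])
    k=ys>250; h=P[k]; v=np.linalg.svd(h-h.mean(0))[2][0]; v=v*np.sign(v[0]); s=(P-h.mean(0))@v
    print('handle mean',h.mean(0),'dir yaw',np.degrees(np.arctan2(v[1],v[0])),'s',s.min(),s.max(), 'end', h.mean(0)+v*s.min(), 'origin', h.mean(0)+v*(s.min()+.1))
"
```

```text
a [ 0.4401 -0.2418] [ 0.4122 -0.315 ] len 0.0783 mid [ 0.4262 -0.2784] x-axis yaw -20.823708187193176
b [ 0.5251 -0.2814] [ 0.4981 -0.3507] len 0.0744 mid [ 0.5116 -0.316 ] x-axis yaw -21.336769187634445
[ 0.08545109 -0.03767629] 0.09338839286014183 -23.793192747398315 [ 0.46888008 -0.29720107]
handle mean [0.36266929 0.33779509] dir yaw 19.999341453310663 s -0.044802235689296685 0.14425019182483326 end [0.32056879 0.32247231] origin [0.41453844 0.35667324]
```

```bash
python3 -c "
from h import *
it=manip.camera_info('top'); isc=manip.camera_info('scene')
print(ray(it,(383,181),0),ray(isc,(158,313),0), ray(it,(391,172),.118))
print('mug',ray(it,(422,212),0))
o=np.array([.469,-.297]);u=np.array([np.cos(np.radians(-21)),np.sin(np.radians(-21))]);n=np.array([-u[1],u[0]])
for p in [(95,27),(95,-27),(0,0),(0,57),(0,-57),(-100,0)]: print(p,o+u*p[0]/1e3+n*p[1]/1e3)
"
python3 - <<'E'
import cv2
im=cv2.imread('pics/s2.png')[230:350,50:250]; cv2.imwrite('pics/c5.png',cv2.resize(im,None,fx=4,fy=4))
E
```

```text
[ 0.61202813 -0.35272937  0.        ] [ 0.6204532  -0.35692506  0.        ] [ 0.61651093 -0.34262883  0.118     ]
mug [ 0.51309089 -0.46962687  0.        ]
(95, 27) [ 0.56736608 -0.30583828]
(95, -27) [ 0.54801421 -0.35625163]
(0, 0) [ 0.469 -0.297]
(0, 57) [ 0.48942697 -0.24378592]
(0, -57) [ 0.44857303 -0.35021408]
(-100, 0) [ 0.37564196 -0.26116321]
```

View pics/c5.png

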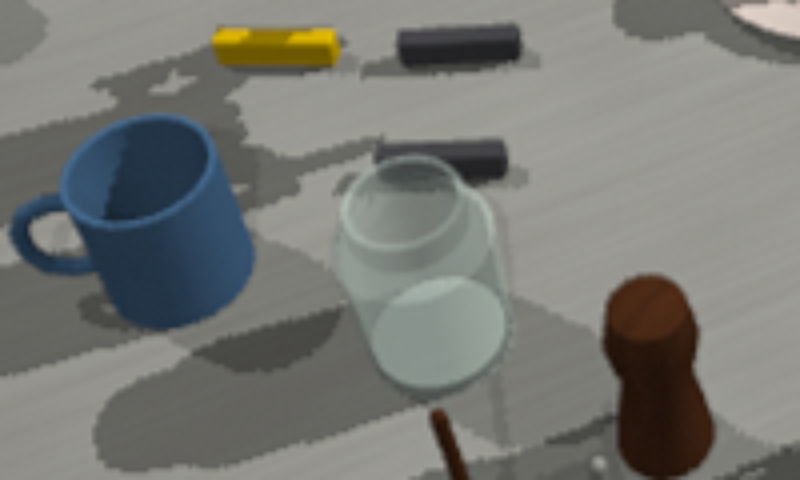

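Call:
step_arm(motion=[[55,-5,0,0.2,0.1,0.2],[55,-5,0,0,0,0],[55,-5,0,0,0,0],[55,-5,0,0,0,0],[55,-5,0,0,0,0],[55,-5,0,0,0,0],[55,-5,0,0,0,0],[50,-5,0,0,0,0],[0,0,0,0,0,0],[0,0,0,0,0,0]])

```text
clock: 47.88
position: [0.4005, 0.3682, 0.1898]
ee_rot: [0.701, 0.713, -0.0, -0.002]
ft_force: [0.5, 0.2, 0.2]
grip_width: 0.996
```

Call:
step_arm(motion=[[0,0,0,0,0,-10.5],[0,0,0,0,0,-10.5],[0,0,0,0,0,-10.5],[0,0,0,0,0,-10.5],[0,0,0,0,0,-10.5],[0,0,0,0,0,-10.5],[0,0,0,0,0,-10.5],[0,0,0,0,0,-10.5],[0,0,0,0,0,-10.5],[0,0,0,0,0,-10.5],[0,0,0,0,0,0]])

```text
clock: 49.25
position: [0.4066, 0.3534, 0.1906]
ee_rot: [-0.157, 0.988, -0.003, -0.0]
ft_force: [0.4, 0.1, 0.4]
grip_width: 0.996
```

```bash
python3 shot.py w34; python3 -c "
from h import *
plan([0.412,0.355,0.1],200)"
```

```text
t 49.25 pos [0.4066 0.3534 0.1906] grip 85.0 tcp px [281. 280.] down [ 0.001 -0.006 -1.   ]
brown px [296. 364.] c [0.6068 0.4366] d mm 58.8 res mm 0.36 bbox [269 353  57  30]
t 49.3 pos [0.4067 0.3534 0.1907] F [ 0.8  0.5 -0.3] grip 85.1 j7 0.64
shift mm [-5.6  0.4 90.7] rot deg [-0.33 -0.06 -2.15] total 91.0
```

View pics/w34.png

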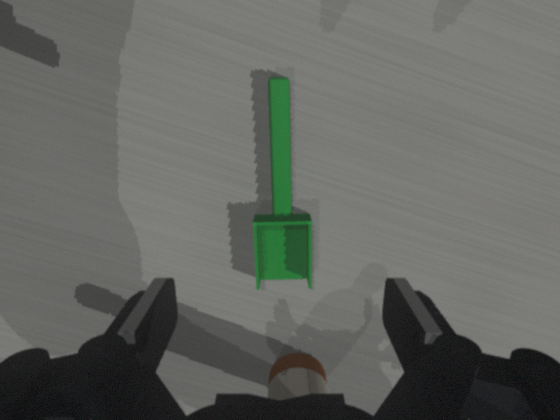

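```bash
cat > sc.py <<'E'
from h import *
import sys
n=sys.argv[1]; i=np.load(f'pics/{n}.npy',allow_pickle=True).item(); im=cv2.imread(f'pics/{n}.png')
zb=float(sys.argv[2]) if len(sys.argv)>2 else 0.
m=masks(im)['green'].astype(np.uint8)
_,st,c,mm=max(comps(m,100),key=lambda a:a[1][4])
ys,xs=np.nonzero(mm); P=np.array([ray(i,(x,y),zb+.014)[:2] for x,y in zip(xs,ys)])
v=np.linalg.svd(P-P.mean(0),full_matrices=False)[2][0]
for _ in range(3):
    nn=np.array([-v[1],v[0]]); s=(P-P.mean(0))@v
    # widths along s ; handle = thin bins
    b=np.linspace(s.min(),s.max(),27); cen=[];
    for k in range(26):
        q=P[(s>=b[k])&(s<b[k+1])]; w=np.ptp((q-P.mean(0))@nn) if len(q) else 9
        if .010<w<.026: cen.append(q.mean(0))
    cen=np.array(cen); cen=cen[1:-1]; cm=cen.mean(0); v=np.linalg.svd(cen-cm)[2][0]
s=(P-cm)@v
if abs(s.min())>abs(s.max()): v=-v; s=-s   # pan further => +
print("handle bins",len(cen),"yaw",np.degrees(np.arctan2(v[1],v[0])).round(2),"span",s.min().round(4),s.max().round(4),"len",np.ptp(s).round(4))
e=cm+v*s.min(); print("end",e.round(4),"origin",(e+.1*v).round(4),"resid mm",(np.abs((cen-cm)@np.array([-v[1],v[0]])).max()*1000).round(2))
E
python3 sc.py w34
```

```text
handle bins 13 yaw 19.5 span -0.0568 0.1401 len 0.197
end [0.322  0.3234] origin [0.4163 0.3568] resid mm 0.33
```

```bash
python3 -c "
from h import *
plan([0.4144,0.3561,0.06],199.5)"
```

```text
t 49.3 pos [0.4067 0.3534 0.1907] F [ 0.8  0.5 -0.3] grip 85.1 j7 0.64
shift mm [ -8.3   0.9 130.7] rot deg [-0.33 -0.06 -1.65] total 131.0
```

Call:
step_arm(motion=[[-4,0,30,-0.3,0,-1.6],[-4,1,35,0,0,0],[0,0,35,0,0,0],[0,0,25,0,0,0],[0,0,0,0,0,0],[0,0,0,0,0,0]])

```text
clock: 50.05
position: [0.4167, 0.3542, 0.0642]
ee_rot: [-0.154, 0.988, -0.0, 0.001]
ft_force: [-0.3, 0.0, -0.1]
grip_width: 0.992
```

```bash
python3 shot.py w35; python3 sc.py w35; python3 -c "
from h import *
plan([0.4144,0.3561,0.00],199.5)"
```

```text
t 50.05 pos [0.4167 0.3542 0.0642] grip 84.8 tcp px [281. 281.] down [ 0.002 -0.001 -1.   ]
white px [461. 165.] c [0.3515 0.4298] d mm 146.8 res mm 10.61 bbox [304   0 256 354]
handle bins 13 yaw 19.46 span -0.0578 0.1425 len 0.2003
end [0.3218 0.3231] origin [0.4161 0.3565] resid mm 0.15
t 50.1 pos [0.4168 0.3541 0.0642] F [-0.4  0.7  0.2] grip 84.9 j7 0.56
shift mm [ 1.8  2.7 64.2] rot deg [-0.08  0.11 -1.76] total 64.0
```

View pics/w35.png

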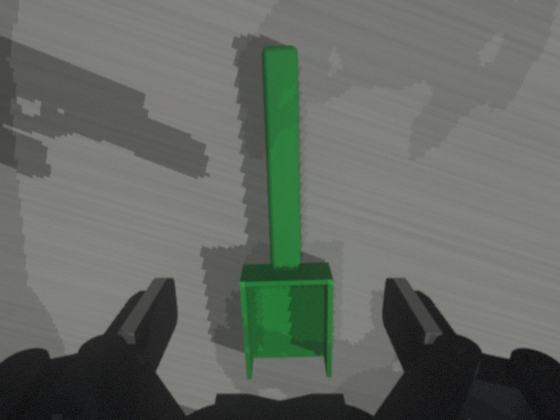

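Call:
step_arm(motion=[[2,2,20,0,0.1,-1.7],[0,1,20,0,0,0],[0,0,10,0,0,0],[0,0,0,0,0,0],[0,0,0,0,0,0]])

```text
clock: 50.72
position: [0.4143, 0.3568, 0.0119]
ee_rot: [-0.169, 0.986, -0.0, 0.001]
ft_force: [0.8, 1.4, 0.1]
grip_width: 0.999
```

```bash
python3 shot.py w36; python3 sc.py w36; python3 -c "
from h import *
plan([0.4142,0.3559,0.003],199.5)"
```

```text
t 50.73 pos [0.4143 0.3568 0.0119] grip 85.3 tcp px [281. 281.] down [ 0.002 -0.001 -1.   ]
handle bins 16 yaw 19.42 span -0.0569 0.1076 len 0.1644
end [0.3217 0.323 ] origin [0.416  0.3563] resid mm 0.14
t 50.77 pos [0.4143 0.3568 0.0119] F [ 0.2 -1.6 -0.6] grip 84.8 j7 0.54
shift mm [ 0.4 -0.8  8.9] rot deg [-0.06  0.08 -0.05] total 9.0
```

Call:
step_arm(motion=[[0,-1,4,0,0,0],[0,0,4,0,0,0],[0,0,1,0,0,0],[0,0,0,0,0,0]])

```text
clock: 51.28
position: [0.4152, 0.356, 0.0031]
ee_rot: [-0.169, 0.986, -0.0, 0.001]
ft_force: [0.2, 0.1, 0.1]
grip_width: 0.99
```

Call:
step_arm(motion=[[0,0,0,0,0,0],[0,0,0,0,0,0],[0,0,0,0,0,0],[0,0,0,0,0,0],[0,0,0,0,0,0],[0,0,0,0,0,0],[0,0,0,0,0,0],[0,0,0,0,0,0]], jaw=10, force=40)

```text
clock: 52.28
position: [0.4154, 0.3562, 0.0035]
ee_rot: [-0.169, 0.986, -0.0, 0.002]
ft_force: [0.4, 0.8, 0.3]
grip_width: 0.193
```

```bash
python3 shot.py w37; python3 sc.py w37; python3 -c "
from h import *
plan([0.4142,0.3559,0.003],199.5)"
```

```text
t 52.27 pos [0.4154 0.3562 0.0035] grip 16.5 tcp px [281. 281.] down [ 0.003  0.    -1.   ]
handle bins 20 yaw 19.47 span -0.0662 0.0902 len 0.1564
end [0.322  0.3225] origin [0.4163 0.3558] resid mm 0.23
t 52.33 pos [0.4153 0.3562 0.0035] F [-0.8 -0.1  0.9] grip 16.5 j7 0.54
shift mm [1.2 0.1 0.5] rot deg [-0.04  0.18 -0.07] total 1.0
```

View pics/w37.png

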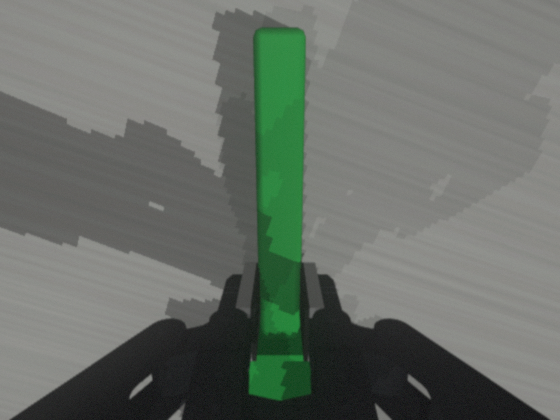

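Call:
step_arm(motion=[[0,0,-10,0,0.2,0],[0,0,-30,0,0,0],[0,0,-50,0,0,0],[0,0,-50,0,0,0],[0,0,-35,0,0,0],[0,0,0,0,0,10.2],[0,0,0,0,0,10.2],[0,0,0,0,0,10.2],[0,0,0,0,0,10.2],[0,0,0,0,0,0]])

```text
clock: 53.58
position: [0.4134, 0.3572, 0.1895]
ee_rot: [0.193, 0.981, -0.0, -0.0]
ft_force: [0.3, -0.1, -1.2]
grip_width: 0.197
```

```bash
python3 shot.py w38; python3 -c "
from h import *
p,R,o=pose(); print(p)
plan([0.4617,-0.2855,0.18],159)"
```

```text
t 53.58 pos [0.4134 0.3572 0.1895] grip 16.9 tcp px [280. 280.] down [-0.001  0.    -1.   ]
brown px [421. 308.] c [0.604  0.4398] d mm 53.4 res mm 0.9 bbox [397 298  58  26]
bamboo px [546. 403.] c [0.7682 0.5321] d mm 48.0 res mm 2.71 bbox [520 389  40  31]
white px [151. 117.] c [0.3273 0.2741] d mm 187.5 res mm 18.77 bbox [ 17   0 244 269]
[0.41334635 0.35721703 0.18937518]
t 53.62 pos [0.4133 0.3572 0.1894] F [ 0.1  0.6 -0.6] grip 16.6 j7 0.04
shift mm [-287.2 -577.     9.2] rot deg [-0.01 -0.06 -1.15] total 645.0
```

View pics/w38.png

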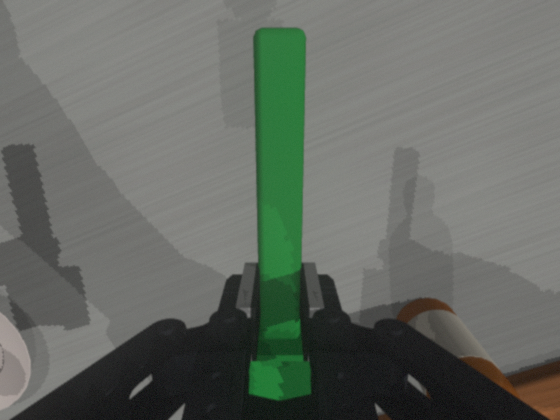

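Call:
step_arm(motion=[[0,0,0,0,0,-1.1],[-20,-41,0,0,0,0],[-20,-41,0,0,0,0],[-20,-41,0,0,0,0],[-20,-41,0,0,0,0],[-20,-41,0,0,0,0],[-20,-41,0,0,0,0],[-20,-41,0,0,0,0],[-20,-41,0,0,0,0],[-20,-41,0,0,0,0],[-20,-41,0,0,0,0],[-20,-41,0,0,0,0],[-20,-41,0,0,0,0],[-20,-41,0,0,0,0],[0,0,0,0,0,0],[0,0,0,0,0,0]])

```text
clock: 55.62
position: [0.4827, -0.2476, 0.1869]
ee_rot: [0.15, 0.989, 0.002, -0.003]
ft_force: [-0.9, 0.3, -1.6]
grip_width: 0.199
```

```bash
python3 shot.py w39; python3 -c "
from h import *
plan([0.4617,-0.2855,0.1],159)"
```

```text
t 55.62 pos [ 0.4827 -0.2476  0.1869] grip 17.0 tcp px [280. 280.] down [-0.005  0.004 -1.   ]
bamboo px [ 85. 112.] c [ 0.3736 -0.3848] d mm 55.5 res mm 10.96 bbox [ 35  96 102  34]
red px [542.  71.] c [0.4623 0.0046] d mm 62.4 res mm 4.92 bbox [523  27  37  95]
t 55.67 pos [ 0.4825 -0.248   0.1868] F [-0.5 -0.6 -1.4] grip 16.7 j7 1.37
shift mm [  8.1 -42.1  86.8] rot deg [ 0.09 -0.35  3.66] total 97.0
```

View pics/w39.png

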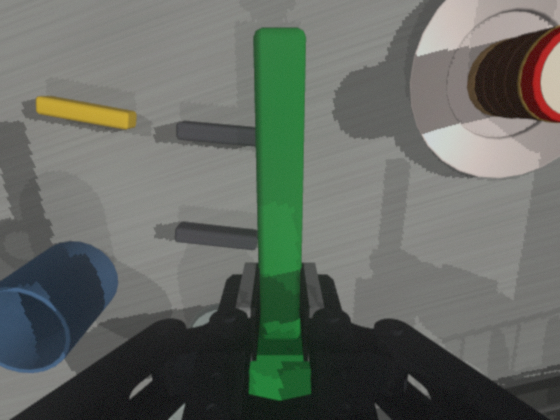

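Call:
step_arm(motion=[[0,0,0,0.1,-0.3,3.6],[6,-21,0,0,0,0],[5,-20,15,0,0,0],[0,0,30,0,0,0],[0,0,30,0,0,0],[0,0,0,0,0,0],[0,0,0,0,0,0]])

```text
clock: 56.55
position: [0.4558, -0.2801, 0.1087]
ee_rot: [0.177, 0.984, -0.001, -0.001]
ft_force: [0.9, 0.7, -0.9]
grip_width: 0.197
```

```bash
python3 shot.py w40; python3 -c "
from h import *
plan([0.4617,-0.2855,0.03],159)"
```

```text
t 56.55 pos [ 0.4558 -0.2801  0.1087] grip 16.9 tcp px [280. 280.] down [-0.002 -0.001 -1.   ]
bamboo px [ 87. 153.] c [ 0.3726 -0.385 ] d mm 54.9 res mm 10.98 bbox [ 22 134 130  39]
white px [114. 102.] c [ 0.3599 -0.3515] d mm 145.3 res mm 7.66 bbox [  0   0 280 250]
t 56.6 pos [ 0.4557 -0.2802  0.1087] F [-0.8  0.6 -1.9] grip 16.6 j7 1.34
shift mm [-7.6 -2.7 78.7] rot deg [-0.12 -0.07  0.62] total 79.0
```

View pics/w40.png

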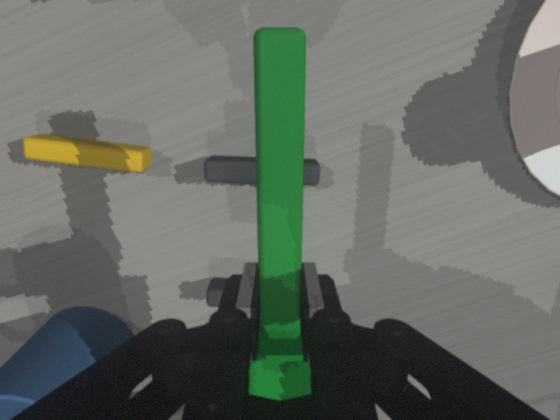

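```bash
python3 -c "
from h import *
i=np.load('pics/w40.npy',allow_pickle=True).item()
A,B=ray(i,(207,172),.022),ray(i,(318,175),.022); print(A,B,(A+B)/2,np.linalg.norm(A-B))
print(ray(i,(209,292),.022))
for X in [(.4262,-.2784,.022),(.5116,-.316,.022)]: print(proj(i,X))
"
```

```text
[ 0.41154766 -0.31361348  0.022     ] [ 0.43834228 -0.24726637  0.022     ] [ 0.42494497 -0.28043992  0.022     ] 0.07155340906148458
[ 0.49251833 -0.34809876  0.022     ]
[266.22172207 174.2087905 ]
[260.19293392 300.10968516]
```

Call:
step_arm(motion=[[-4,-1,20,-0.1,0,0.6],[-3,-1,20,0,0,0],[0,0,18,0,0,0],[0,0,0,0,0,0],[0,0,0,0,0,0]])

```text
clock: 57.22
position: [0.4624, -0.285, 0.0471]
ee_rot: [0.182, 0.983, -0.0, -0.0]
ft_force: [-0.5, 0.4, -0.6]
grip_width: 0.199
```

```bash
python3 -c "
from h import *
plan([0.4617,-0.2855,0.026],159)"; python3 shot.py s3 scene >/dev/null; python3 -c "
import cv2
im=cv2.imread('pics/s3.png')[180:330,50:260]; cv2.imwrite('pics/c6.png',cv2.resize(im,None,fx=3.5,fy=3.5))"
```

```text
t 57.23 pos [ 0.4624 -0.285   0.0471] F [-0.5  0.4 -0.6] grip 17.0 j7 1.27
shift mm [ 0.4 -0.7 21.1] rot deg [-0.02 -0.02 -0.01] total 21.0
```

View pics/c6.png

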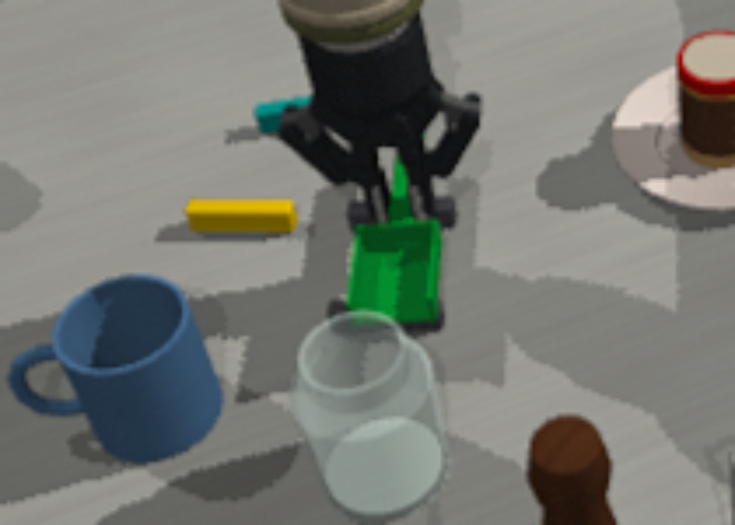

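Scoop hangs level above both rests, pan over rest b. Lower it.

Call:
step_arm(motion=[[0,0,8,0,0,0],[0,0,7,0,0,0],[0,0,3,0,0,0],[0,0,0,0,0,0],[0,0,0,0,0,0]])

```text
clock: 57.9
position: [0.4627, -0.2855, 0.0288]
ee_rot: [0.182, 0.983, -0.001, 0.0]
ft_force: [-0.1, -0.5, -1.5]
grip_width: 0.197
```

```bash
python3 -c "
from h import *
plan([0.4617,-0.2855,0.0255],159)"
```

```text
t 57.9 pos [ 0.4627 -0.2855  0.0288] F [-0.1 -0.5 -1.5] grip 16.8 j7 1.25
shift mm [ 0.9 -0.3  3.3] rot deg [-0.07  0.06 -0.03] total 3.0
```

Call:
step_arm(motion=[[0,0,2,0,0,0],[0,0,1,0,0,0],[0,0,0,0,0,0],[0,0,0,0,0,0]])

```text
clock: 58.4
position: [0.4628, -0.2856, 0.0259]
ee_rot: [0.183, 0.983, -0.001, 0.001]
ft_force: [-0.3, 1.2, -0.1]
grip_width: 0.199
```

```bash
python3 -c "
from h import *
plan([0.4617,-0.2855,0.0255],159)"
```

```text
t 58.4 pos [ 0.4628 -0.2856  0.0259] F [-0.3  1.2 -0.1] grip 17.0 j7 1.25
shift mm [ 1.1 -0.3  0.4] rot deg [-0.08  0.09 -0.03] total 1.0
```

Call:
step_arm(motion=[[0,0,0,0,0,0],[0,0,0,0,0,0],[0,0,0,0,0,0],[0,0,0,0,0,0],[0,0,-10,0,0,0],[0,0,-25,0,0,0],[0,0,-40,0,0,0],[0,0,-50,0,0,0],[30,0,-40,0,0,0],[0,0,0,0,0,0]], jaw=60)

```text
clock: 59.65
position: [0.4349, -0.2738, 0.1992]
ee_rot: [0.182, 0.983, -0.001, 0.001]
ft_force: [-0.4, 0.5, 0.1]
grip_width: 0.705
```

```bash
python3 shot.py w41; python3 sc.py w41 .022; python3 shot.py s4 scene >/dev/null;python3 -c "
import cv2
im=cv2.imread('pics/s4.png')[180:330,50:310]; cv2.imwrite('pics/c7.png',cv2.resize(im,None,fx=3,fy=3))"
```

```text
t 59.65 pos [ 0.4349 -0.2738  0.1992] grip 60.2 tcp px [280. 280.] down [ 0.002 -0.003 -1.   ]
brown px [532. 106.] c [ 0.4517 -0.0433] d mm 60.9 res mm 0.65 bbox [498  67  62  79]
bamboo px [143. 161.] c [ 0.3736 -0.385 ] d mm 54.3 res mm 10.59 bbox [ 98 148  90  27]
handle bins 13 yaw -21.13 span -0.0569 0.1404 len 0.1973
end [ 0.3706 -0.2498] origin [ 0.4638 -0.2859] resid mm 0.27
```

View pics/w41.png

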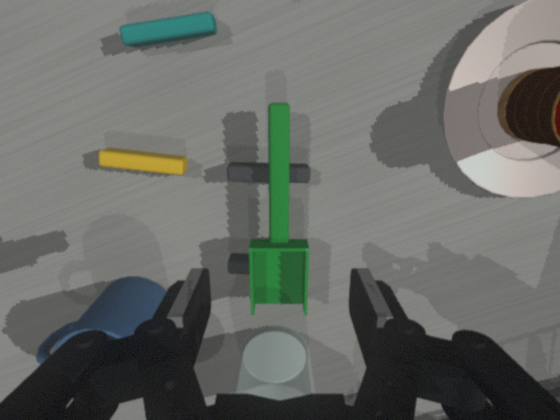

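View pics/c7.png

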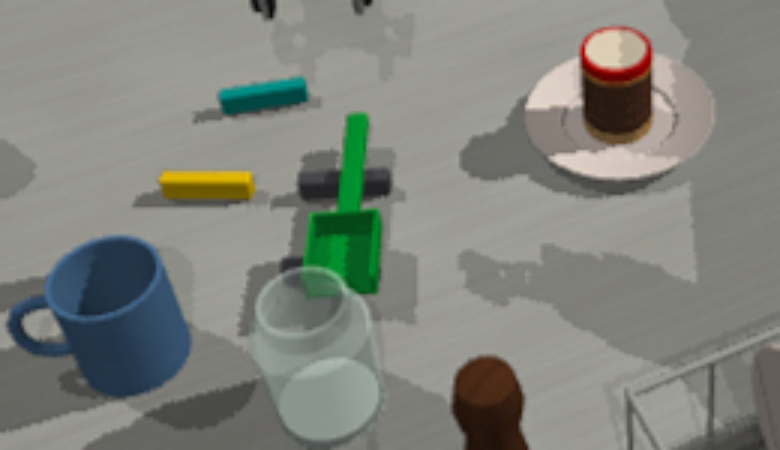

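Call:
step_arm(motion=[[0,0,-20,0,0,0],[0,0,0,0,0,0],[0,0,0,0,0,0],[0,0,0,0,0,0]])

```text
clock: 60.25
position: [0.4351, -0.273, 0.2164]
ee_rot: [0.181, 0.983, 0.002, -0.001]
ft_force: [-0.0, 0.0, -0.0]
grip_width: 0.701
```

```bash
python3 shot.py s5 scene >/dev/null; python3 -c "
from h import *
a=cv2.imread('pics/s4.png').astype(int);b=cv2.imread('pics/s5.png').astype(int)
d=np.abs(a-b).max(2)>40
print('pile',d[185:235,220:290].sum(),'scoop',d[215:285,110:185].sum())
isc=manip.camera_info('scene'); im=cv2.imread('pics/s5.png')
wmeas(im,isc,('red',),.073)
print(pose()[2]['clock'],np.abs(pose()[2]['joint_velocities']).max())
"
```

```text
pile 1 scoop 0
60.3 0.0029761324092739635
```

```bash
python3 -c "
from workcell import manip
print(manip.hand_in())"
```

```text
the job is handed in; nothing more can be done
None
```

I finished the job and handed it in at about 60 s of the 210 s allowed; no verdict is reported back.

- **Pile:** I stacked the bamboo spacer, all four weights that were there, and then the red lid on the dish. My last wrist-camera check put the lid about 2 mm from the dish centre, with the pile straight. The spacer was also about 2 mm off centre when I placed it.
- **Scoop:** It lies right way up across both grey rests, with the pan on the far one. Its measured length on a plane at rest height was 197 mm against 195 mm, which fits it being level on the rests. I estimated about 28 mm of clearance to the jar before placing it. I could not measure the contact force on each rest.
- **Final state:** Two scene pictures about 0.6 s apart showed no movement of the pile or scoop, the arm touched nothing, and I never saw the lid or scoop knocked aside. The jar, bottle, mug, mill and bowl looked untouched in the pictures.
- **What disagreed:** The top and wrist cameras differed by about 3 mm in x throughout, so I used the wrist camera. A last attempt to measure the lid from the scene camera found nothing, so that position comes from the wrist camera alone.

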